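Fill the suet feeder and hang the two-tier bird feeding station

ROBOT

A 6-joint arm with a two-finger parallel gripper is mounted at the origin on a cart in front of the work surface, level with it; the furniture and walls round the work are solid. World frame = base frame: x ahead of the robot, y to its left, z up, the work surface at z = 0. Lengths are in m, angles in rad, forces in N, time in s.
With the tool pointing down it reaches from about 0.4 to 0.925 m from the base axis. Payload 3.4 kg.
Tool frame: the origin (TCP) lies midway between the tips of the shut fingers; the grasp point (between the pads) lies 19 mm behind it; z points along the fingers, y is the line along which they close (so a half turn about z gives the same grasp; the last joint's range is limited). The gripper opens to 85 mm and grips with 20 to 120 N. Pads are 22 mm wide; open, the fingers measure 114 mm over their backs; the gripper's body (76 mm by 85 mm) begins 54 mm behind the grasp point. The pads swing forward as they close: fully open they stand 13 mm farther back than shut.
Start: joints at [-1.238, 0.307, 1.506, -0, 1.328, -0.073], TCP at [0.227, -0.528, 0.231] pointing down, gripper open.
Joint ranges: [-3.12, 3.12], [-1.05, 2.28], [0.14, 2.33], [-1.42, 4.57], [0.1, 2.73], [-2.68, 2.68]. Speed limits (rad/s): [2.57, 2.57, 3.14, 3.14, 3.14, 3.14].

INTERFACE

Orientations are given as a 3x3 rotation matrix whose columns are the frame's x, y, z axes.
In Python, from plant import read_state, snapshot, camera_info, close_job, look_for, trace, spot_point gives the robot as it stands.
- The arm moves only by the tool drive_tool, never from a script. Its argument "commands" is a list of rows, each an object with "translation": the shift along the world's x, y, z in units of 500 mm (1.0 is 500 mm), a list of three; "angular": the turn, a rotation vector about the world's x, y, z in units of 45 degrees (1.0 is 45 degrees), a list of three. A call has 1 to 5 rows; each row shifts and turns the commanded pose from where the row before left it; what a row does not reach is not made up. A row lasts 1/8 s, in which the tool goes at most 62.5 mm and 10.7 degrees, less where a joint would pass 70% of its speed; a pose out of reach is approached as far as the arm can. A call with a number of a shift or a turn outside -1 to 1 is refused whole. A call with a gripper value outside its range is refused whole. "grip" is the opening, from 0 (shut) to 1 (fully open), set as the call begins (left out, the last holds). The fingers move at their own pace and stop on an object; "force" is the grip in N (left out, the last holds). Time passes only in rows, so rows that do not move let the fingers close. It gives the time, the measured TCP pose, the force, the opening and the grip force at its end, in the units of the state.
- read_state(): the state, without advancing time (a new reading comes with each control period).
- snapshot(name): name is "side" or "top"; returns (picture, depth): 420x560x3 uint8, red, green, blue; 420x560 float32, m along the optical axis (not along the pixel's ray), 0 where there is no reading.
- camera_info(name): a dict with "fx", "fy", "cx", "cy" (pixels), "position" and "orientation" of the camera in the world. Camera axes: x right, y up, looking along -z (the intrinsics and any distortion apply to the point x, -y, -z); pixel columns grow to the right and rows downward; lengths in m; the calibration is good to about 2 mm. A picture is of the moment at which its call begins. camera_info takes no time and is no camera call.
- close_job(): hands the job in; it is judged then, once.
Trained networks look in the newest picture that a camera, given by its name, has taken for a name from the list of things; names that differ only in an ending like _2 or _b are one class to them, and where a whole thing is asked for, a point or a joint stands for the part that bears it (a point fixed in the world has none). Each returns a list of dicts, best first, with "confidence" (0 to 1); they miss things now and then, are a little off and sometimes report something else, mostly with a low value. They report only what shows in the picture. A call takes as long as a camera call. They do not tell look-alikes from the thing itself.
- look_for(camera, thing): "centre" ([x, y, z] in m, in world coordinates, good to about 4 mm: the middle of the surface that is visible of it).
- trace(camera, thing): "pixels" (420x560 bool, what is visible of it).
- spot_point(camera, thing): "centre" ([x, y, z] in m, in world coordinates, good to about 4 mm: a listed point, or the origin of a listed thing).
The state is a dict: "time": time; "q": joint angles; "qvel": joint speeds; "joint_efforts": joint torques, N m; "eef_pos": TCP position; "ee_rot": TCP orientation; "force": force on the tool from outside, world axes, zero at the start; "ft_torque": the same for the moment, N m; "gripper_width": finger opening in m; "grip_force": force on a finger pad.
Only numpy, scipy, OpenCV 4.12 (cv2) and the standard library are available. Lean on these libraries where they do the work, as an engineer would, in place of code of your own. Each camera call takes 0.05 s, during which the arm holds its last target. There are 200 camera calls.

TASK

Get the two-tier bird feeding station ready. While the suet feeder stands on the bench, put all the suet cakes into it, at least one in each of its two bays, and press its roof down until the catches snap shut; then hang the green tray by its hook from the eye of the station's swan neck and hang the suet feeder by its hook from the eye under the tray, and leave both hanging still. The tray may be hung before or after the feeder is filled; leave the hand fork, labels, secateurs and seed packet where they lie, and never tip the feeder over.

Things in the scene. Friction and masses are not known exactly. Their poses are not given: they have to be found in the camera images.
- station_eye (a point): Fixed feeding station: foot plate 240 x 180 x 12 mm (from 50 mm before to 190 mm behind the eye), post 150 mm behind, swan neck ending in a closed D-shaped eye. This point: top of the eye's lower bar (8 mm thick, along y), at its middle, 384 mm up. Clear opening above it: 28 mm wide, 48 mm high (38 at its sides), passed along x. x points from the eye to the post, so hooks come in along +x; z up.
- tray_grip (a point): Upper tier: green open tray (48 mm in x, 116 in y, 20 high, 160 g) with an upright hanger. It starts resting on the rim of a fixed clay pot (85 mm high), its lower eye inside the pot: lift it straight up. This point: centre of the hanger's square wooden grip (16 x 16 x 40 mm, sides along x and y), 46 mm above the tray's underside and 10 mm in front (-x) of the tray's middle; z up, x the way the hook's mouth faces.
- tray_hook (a point): Seat under the crown of the tray's hook, over the tray's middle, 54 mm above and 10 mm behind (+x) tray_grip; it comes to rest on a bar. 6 mm wire bent in the x-z plane: rises at x = -15 mm, arches over, tip ends at x = +18 mm, 19 mm below the seat; crown top 6 mm above the seat, 24 mm wide inside. To hang: tip through the eye along +x with the seat about 30 mm above the bar, until the seat is over the bar; lower.
- tray_eye (a point): D-shaped eye fixed under the tray, same shape and size as the station's. This point: top of its lower bar (8 mm thick, along the tray's y), at its middle, 54 mm below the tray's underside; clear opening 28 mm wide and 48 mm high, passed along the tray's x. Once hung, the tray can swing and turn a little.
- feeder_grip (a point): Lower tier: suet feeder, open wooden box (120 mm in x, 234 in y, walls 64 high and 5 thick, floor 6, wire grid in front, 530 g empty) with a hanger rising from its divider; starts standing on the bench. This point: centre of the hanger's square grip (16 x 16 x 46 mm, sides along x and y), 101 mm above the underside, 10 mm in front (-x) of the middle; x from the front to the roof hinge, y along the box, z up.
- feeder_hook (a point): Seat of the feeder's hook, over the feeder's middle, 54 mm above and 10 mm behind (+x) feeder_grip; the hook has the same shape, size and direction as the tray's (mouth and tip towards the feeder's +x).
- left_bay (a point): Middle of the floor of the feeder's bay at +y: 110 mm in x, 107 mm in y inside (from 5 to 112 mm from the feeder's middle), with room for two cakes side by side in y, e.g. 50 and 90 mm from the feeder's middle. Open above while the roof is up.
- right_bay (a point): Middle of the floor of the other bay, at -y, of the same size.
- feeder_roof (a joint): Angle of the feeder's green roof (rad): 0 shut, 1.6 upright, 2.3 leaning back to its stop. A stiff hinge (0.1 N m) along the rear top edge keeps it where it is left; push it over from behind. At about 0.1 its two spring catches meet the front of the box; pressing the front edge down with about 10 N snaps it past them to 0, where it stays.
- roof_hinge (a point): Middle of the roof's hinge line, 60 mm behind the feeder's middle, 67 mm above its underside. The roof is a panel 6 mm thick, 128 mm from hinge to front edge, 240 mm wide, with a slot 26 mm wide from the front edge inwards that lets the hanger pass. Axes turn with the roof: -x to the front edge, z out of its upper face.
- roof_edge (a point): Point on the roof's upper face near its front edge, 116 mm from the hinge and 70 mm to -y of the middle, over one of the two catches: press here to shut it.
- cake1_centre (a point): Suet cake: speckled tan block 36 x 36 x 56 mm, about 70 g, standing on the bench; this point is its centre, z along its 56 mm. Two to four cakes are present; absent ones read None.
- cake2_centre (a point): Suet cake: speckled tan block 36 x 36 x 56 mm, about 70 g, standing on the bench; this point is its centre, z along its 56 mm. Two to four cakes are present; absent ones read None.
- cake3_centre (a point): Suet cake: speckled tan block 36 x 36 x 56 mm, about 70 g, standing on the bench; this point is its centre, z along its 56 mm. Two to four cakes are present; absent ones read None.
- cake4_centre (a point): Suet cake: speckled tan block 36 x 36 x 56 mm, about 70 g, standing on the bench; this point is its centre, z along its 56 mm. Two to four cakes are present; absent ones read None.
- garden_fork: Three-tine hand fork with wooden handle, 295 mm, lying at the left front; leave alone. Its origin is the centre of its underside.
- label_bundle: Bundle of wooden plant labels, 156 mm, lying at the back, between clay pot and station; leave alone. Its origin is the centre of its underside.
- secateurs: Red-handled secateurs, 201 mm, lying at the right; leave alone. Its origin is the centre of its underside.
- flower_seeds: Seed packet with a yellow flower, 112 x 82 mm, lying flat at the right front; leave alone. Its origin is the centre of its underside.
Mind the look-alikes: they are no part of the job. What is shaped like the part that bears cake2_centre but pink is not meant.

How it is judged:
By the outcome, as a careful person would: the job done as asked, in the order asked, and still so for the second after the job is handed in, with the robot touching nothing.
Of cake1, cake2, cake3, cake4 only 2 to 4 are there at a start; the rules pass over those that are not, and their reading is None.
At some moment in a run one of cake1, cake2, cake3, cake4 may be knocked a few centimetres aside while the robot is not near it.
It also fails if it takes over 210 s, if anything falls off the work surface, if the arm or the gripper's body presses on something with over 40 N, if the wrist force passes 120 N, or if a joint passes its speed limit or range.

## Working session

There is one attempt and no reset: what is moved stays moved. The work goes in short steps, Python scripts to look and compute and a tool call to move; the robot and the scene stay as the last step left them, time stands still between calls to the robot, and variables do not carry over. Pictures are saved under pics/ and viewed, at most 17 in all, crops included, and the job is handed in when it is done.

Besides the shell and the picture viewer there is one more tool, called after "Request:" by a JSON object that holds its "name" and its "arguments", one argument or row to a line. drive_tool: Moves the arm, as the interface text tells. Its arguments: {"type":"object","properties":{"commands":{"type":"array"},"grip":{"type":"number"},"force":{"type":"number"}},"required":["commands"]}

```bash
ls; mkdir -p pics; python3 - <<'E'
from plant import *
import cv2,numpy as np
for n in("side","top"):
    p,d=snapshot(n); cv2.imwrite(f"pics/a_{n}.png",cv2.cvtColor(p,cv2.COLOR_RGB2BGR))
    c=camera_info(n); print(n,c)
    for t in["station_eye","tray_grip","tray_hook","tray_eye","feeder_grip","feeder_hook","left_bay","right_bay","roof_hinge","roof_edge","cake1_centre"]:
        print(t,[(np.round(r["centre"],3).tolist(),round(r["confidence"],2)) for r in spot_point(n,t)])
print(read_state())
E
```

```text
pics
side {'fx': 502.12933904793476, 'fy': 502.12933904793476, 'cx': 281.31967950792443, 'cy': 213.54338183906543, 'position': array([ 0.5088471 , -1.35545481,  0.8189079 ]), 'orientation': array([[ 0.99982509,  0.0037727 , -0.01831809],
       [-0.0183251 ,  0.39339813, -0.91918557],
       [ 0.00373849,  0.91936047,  0.39339845]])}
station_eye [([0.621, -0.216, 0.385], 0.89)]
tray_grip [([0.689, -0.051, 0.129], 0.98)]
tray_hook [([0.69, -0.059, 0.181], 0.68), ([0.515, 0.205, 0.097], 0.6)]
tray_eye [([0.69, -0.057, 0.034], 0.9)]
feeder_grip [([0.514, 0.208, 0.104], 0.56), ([0.687, -0.049, 0.128], 0.23)]
feeder_hook [([0.528, 0.2, 0.152], 0.61)]
left_bay [([0.548, 0.258, 0.003], 0.88)]
right_bay [([0.508, 0.146, 0.005], 0.69)]
roof_hinge [([0.586, 0.179, 0.067], 0.7)]
roof_edge [([0.609, 0.093, 0.169], 0.84)]
cake1_centre [([0.61, 0.096, 0.171], 0.44), ([0.508, 0.145, 0.004], 0.21)]
top {'fx': 531.0096703406933, 'fy': 531.0096703406933, 'cx': 278.914061921066, 'cy': 201.3967080894562, 'position': array([0.41763881, 0.00481547, 2.01212502]), 'orientation': array([[-0.02759997,  0.9967
[... 816 characters left out ...]
   1.32841842e+00, -7.34847070e-02]), 'qvel': array([-0.00166094, -0.00110109, -0.00062013,  0.00023171, -0.0013446 ,
        0.00238054]), 'joint_efforts': array([ 2.70217524e-04, -4.57488585e+01, -2.52336681e+01, -2.17679458e-04,
        6.84275547e-04,  1.33459204e-05]), 'eef_pos': array([ 0.22694969, -0.52832638,  0.23130875]), 'ee_rot': array([[ 9.18798038e-01,  3.94727964e-01, -1.87371804e-05],
       [ 3.94727964e-01, -9.18798038e-01,  7.21239704e-06],
       [-1.43687498e-05, -1.40228253e-05, -1.00000000e+00]]), 'force': array([-0.0052854 ,  0.24210271, -0.90814077]), 'ft_torque': array([ 0.02197341, -0.01358442,  0.00687017]), 'grip_force': 0.0, 'gripper_width': 0.08575679146631397}
```

View pics/a_side.png

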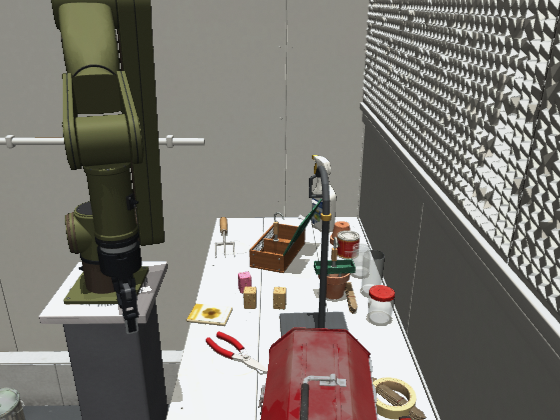

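View pics/a_top.png

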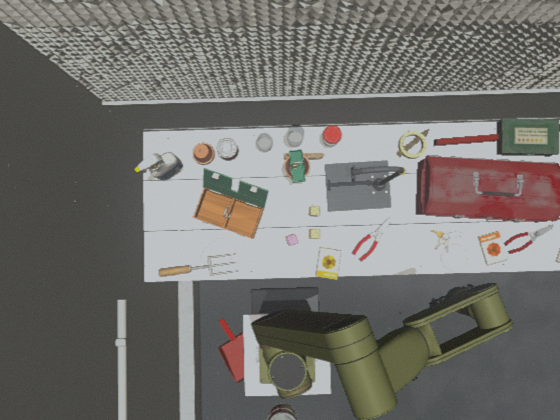

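```bash
cat > h.py <<'E'
from plant import *
import cv2,numpy as np
def ray(n,u,v,depth=None,z=None):
    c=camera_info(n);k=np.array([(u-c["cx"])/c["fx"],-(v-c["cy"])/c["fy"],-1.]);w=np.array(c["orientation"])@k
    p=np.array(c["position"]); s=depth if depth is not None else (z-p[2])/w[2]
    return p+s*w
def cloud(n,d):
    c=camera_info(n);v,u=np.mgrid[0:420,0:560]
    k=np.stack([(u-c["cx"])/c["fx"],-(v-c["cy"])/c["fy"],-np.ones_like(u,float)],-1)
    return np.array(c["position"])+(k@np.array(c["orientation"]).T)*d[...,None]
def save(n,name,crop=None,s=1):
    p,d=snapshot(n);q=p if crop is None else p[crop[1]:crop[3],crop[0]:crop[2]]
    cv2.imwrite(f"pics/{name}.png",cv2.cvtColor(cv2.resize(q,None,fx=s,fy=s,interpolation=cv2.INTER_CUBIC),cv2.COLOR_RGB2BGR));return p,d
def spots(n,*ts):
    for t in ts: print(n,t,[(np.round(r["centre"],3).tolist(),round(r["confidence"],2)) for r in spot_point(n,t)])
E
python3 - <<'E'
from h import *
for n in("side","top"):
    p,d=snapshot(n);C=cloud(n,d)
    for f in (look_for,):
        for t in ["cake1_centre","cake2_centre"]:
            print(n,t,[(np.round(r["centre"],3).tolist(),round(r["confidence"],2)) for r in f(n,t)])
    for r in trace(n,"cake1_centre"):
        m=r["pixels"];print(n,round(r["confidence"],2),m.sum(),np.argwhere(m).mean(0).round(),np.median(C[m],0).round(3),p[m].mean(0).round())
    spots(n,"cake1_centre","cake2_centre","cake3_centre","cake4_centre")
E
```

```text
side cake1_centre [([0.412, -0.337, 0.007], 0.71)]
side cake2_centre [([0.444, -0.136, 0.036], 0.78), ([0.424, -0.042, 0.044], 0.57)]
side cake1_centre []
side cake2_centre [([0.426, -0.029, 0.03], 0.64), ([0.443, -0.121, 0.026], 0.6)]
side cake3_centre [([0.531, -0.118, 0.027], 0.49)]
side cake4_centre []
top cake1_centre []
top cake2_centre [([0.419, -0.03, 0.053], 0.6), ([0.445, -0.118, 0.053], 0.56), ([0.525, -0.12, 0.06], 0.4)]
top 0.31 457 [166. 296.] [ 0.687 -0.054  0.09 ] [ 99. 135. 116.]
top cake1_centre [([0.53, -0.122, 0.03], 0.67)]
top cake2_centre [([0.423, -0.029, 0.026], 0.48), ([0.444, -0.12, 0.025], 0.47), ([0.686, -0.058, 0.185], 0.22)]
top cake3_centre [([0.529, -0.121, 0.026], 0.41)]
top cake4_centre [([0.518, 0.206, 0.102], 0.64)]
```

The top view shows the feeder at about (230,215) with its roof leaning back, the tray on its pot at (297,165), and the station plate at (358,187) with the neck's eye toward the left. Two tan cakes are at (315,211) and (315,234). The pink look-alike is at (292,239).

```bash
python3 - <<'E'
from h import *
p,d=save("top","b_top",(180,120,420,290),3.3)
C=cloud("top",d)
def rect(m,name):
    q=C[m][:,:2].astype(np.float32);(c,s,a)=cv2.minAreaRect(q);print(name,m.sum(),np.round(c,3),np.round(s,3),round(a,1))
Z=C[...,2];X=C[...,0];Y=C[...,1]
g=p.astype(int)
near=lambda x,y,r:(abs(X-x)<r)&(abs(Y-y)<r)
for n,x,y in(("cA",.444,-.12),("cB",.53,-.12),("pink",.423,-.03)): rect(near(x,y,.045)&(Z>.045)&(Z<.07),n)
green=(g[...,1]>g[...,0]+20)&(g[...,1]>g[...,2])
rect(near(.688,-.055,.09)&green&(Z>.08)&(Z<.12),"tray")
box=near(.528,.2,.18)&(Z>.055)&(Z<.072)&(g[...,0]>g[...,1]+30); rect(box,"feederbox")
plate=near(.63,-.29,.19)&(Z>.005)&(Z<.02)&(g.sum(-1)<300); rect(plate,"plate")
rect(near(.63,-.29,.19)&(Z>.3),"neck")
ps,ds=save("side","b_side",(220,140,420,320),4)
E
```

```text
cA 95 [ 0.444 -0.114] [0.034 0.033] 87.8
cB 95 [ 0.528 -0.117] [0.034 0.034] 88.3
pink 95 [ 0.424 -0.029] [0.035 0.036] 16.8
tray 332 [ 0.692 -0.055] [0.118 0.047] 4.2
feederbox 165 [0.528 0.202] [0.231 0.116] 68.9
plate 207 [ 0.642 -0.327] [0.106 0.317] 17.6
neck 383 [ 0.626 -0.29 ] [0.042 0.165] 5.9
```

View pics/b_top.png

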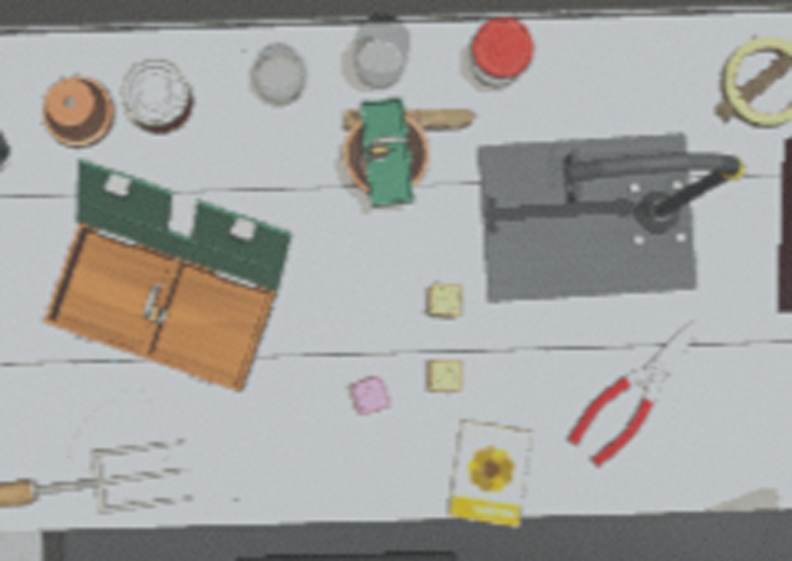

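View pics/b_side.png

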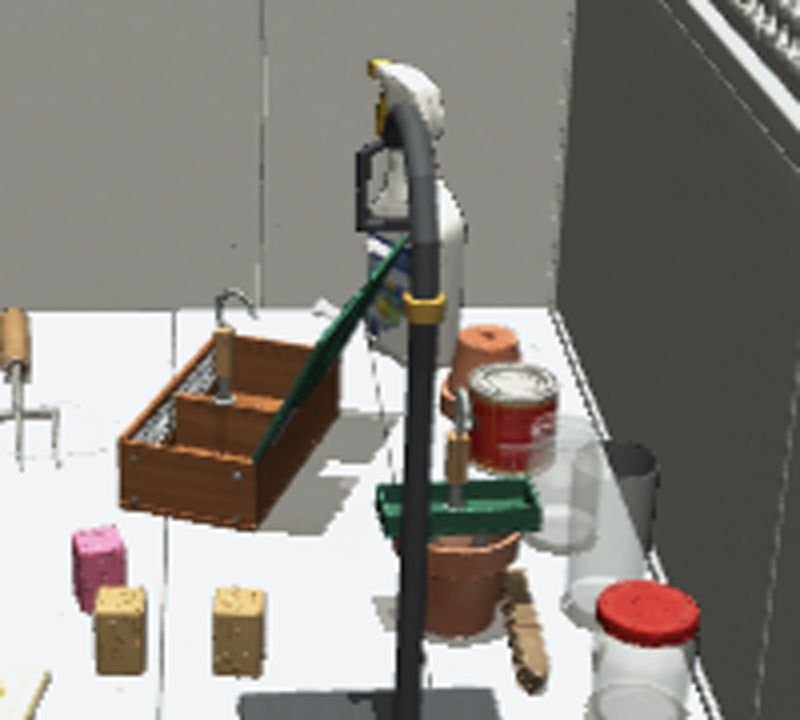

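The crops show the eye opening facing +y world, so hooks enter along about -y. The tray yaw is about -86° and the feeder yaw about -21°. There are two tan cakes on the bench and none in the feeder.

Request:
{"name": "drive_tool", "arguments": {
  "commands": [
    {"translation": [0.048, 0.091, -0.0245], "angular": [0, 0, 0.16]},
    {"translation": [0.048, 0.091, -0.0245], "angular": [0, 0, 0.16]},
    {"translation": [0.048, 0.091, -0.0245], "angular": [0, 0, 0.16]},
    {"translation": [0.048, 0.091, -0.0245], "angular": [0, 0, 0.16]},
    {"translation": [0.048, 0.091, -0.0245], "angular": [0, 0, 0.16]}
  ],
  "grip": 0.8,
  "force": 40
}}

```text
time: 2.72
eef_pos: [0.3477, -0.2996, 0.17]
ee_rot: [[0.508, 0.861, 0.001], [0.861, -0.508, -0.001], [-0.0, 0.001, -1.0]]
force: [1.2, -0.5, 0.1]
gripper_width: 0.0681
grip_force: 0.0
```

Request:
{"name": "drive_tool", "arguments": {
  "commands": [
    {"translation": [0.048, 0.091, -0.0245], "angular": [0, 0, 0.16]},
    {"translation": [0.048, 0.091, -0.0245], "angular": [0, 0, 0.16]},
    {"translation": [0.048, 0.091, -0.0245], "angular": [0, 0, 0.16]},
    {"translation": [0.048, 0.091, -0.0245], "angular": [0, 0, 0.16]},
    {"translation": [0, 0, 0], "angular": [0, 0, 0]}
  ]
}}

```text
time: 3.35
eef_pos: [0.4437, -0.1158, 0.1204]
ee_rot: [[0.028, 1.0, -0.001], [1.0, -0.028, 0.001], [0.001, -0.001, -1.0]]
force: [0.2, -0.5, 0.2]
gripper_width: 0.0687
grip_force: 0.0
```

```bash
cat >> h.py <<'E'
def st():
    s=read_state();R=np.array(s["ee_rot"]);print("t",round(s["time"],2),"p",np.round(s["eef_pos"],4),"q",np.round(s["q"],2),"psi",round(np.degrees(np.arctan2(R[1,0],R[0,0])),1),"z",np.round(R[:,2],3),"f",np.round(s["force"],1),"w",round(s["gripper_width"],4),"g",round(s["grip_force"],1));return s
E
python3 - <<'E'
from h import *
st()
p,d=snapshot("side");spots("side","cake2_centre");C=cloud("side",d)
# station neck: points above z .25
m=(C[...,2]>.15)&(abs(C[...,0]-.63)<.06)&(C[...,1]<-.19)&(C[...,1]>-.42)
for z0,z1 in((.15,.3),(.3,.37),(.37,.45),(.45,.6)):
    k=m&(C[...,2]>z0)&(C[...,2]<z1);q=C[k]
    if len(q):print(z0,k.sum(),np.median(q,0).round(3),np.percentile(q,3,0).round(3),np.percentile(q,97,0).round(3))
p,d=snapshot("top");C=cloud("top",d)
k=(C[...,2]>.15)&(abs(C[...,0]-.63)<.08)&(C[...,1]<-.19)&(C[...,1]>-.42)
q=C[k]
for y in np.arange(-.4,-.2,.02):
    r=q[abs(q[:,1]-y)<.01]
    if len(r):print(round(y,2),len(r),np.median(r[:,0]).round(3),r[:,2].max().round(3))
spots("top","cake1_centre","cake2_centre","cake3_centre","station_eye")
E
```

```text
t 3.35 p [ 0.4437 -0.1158  0.1204] q [-0.35  0.27  1.89  0.    0.98 -0.32] psi 88.4 z [-0.001  0.001 -1.   ] f [ 0.2 -0.5  0.2] w 0.0687 g 0.0
side cake2_centre [([0.44, -0.118, 0.028], 0.69), ([0.424, -0.03, 0.027], 0.49)]
0.15 400 [ 0.623 -0.375  0.228] [ 0.616 -0.379  0.156] [ 0.631 -0.368  0.295]
0.3 208 [ 0.623 -0.375  0.334] [ 0.616 -0.378  0.302] [ 0.631 -0.369  0.367]
0.37 450 [ 0.62  -0.364  0.41 ] [ 0.598 -0.379  0.374] [ 0.631 -0.218  0.447]
0.45 164 [ 0.62  -0.322  0.464] [ 0.613 -0.348  0.451] [ 0.629 -0.255  0.473]
-0.38 5 0.622 0.398
-0.36 106 0.62 0.447
-0.34 31 0.621 0.468
-0.32 37 0.62 0.477
-0.3 36 0.62 0.478
-0.28 36 0.62 0.479
-0.26 39 0.618 0.479
-0.24 41 0.619 0.475
-0.22 95 0.618 0.462
top cake1_centre []
top cake2_centre [([0.422, -0.031, 0.023], 0.46)]
top cake3_centre [([0.528, -0.119, 0.028], 0.51), ([0.686, -0.057, 0.185], 0.36)]
top station_eye [([0.617, -0.221, 0.378], 0.71)]
```

Request:
{"name": "drive_tool", "arguments": {
  "commands": [
    {"translation": [-0.001, -0.003, -0.1], "angular": [0, 0, 0]},
    {"translation": [0, 0, -0.08], "angular": [0, 0, 0]},
    {"translation": [0, 0, -0.03], "angular": [0, 0, 0]}
  ]
}}

```text
time: 4.08
eef_pos: [0.4408, -0.1209, 0.0143]
ee_rot: [[0.036, 0.999, -0.003], [0.999, -0.036, 0.001], [0.001, -0.003, -1.0]]
force: [0.3, -0.8, -0.3]
gripper_width: 0.0685
grip_force: 0.0
```

Request:
{"name": "drive_tool", "arguments": {
  "commands": [
    {"translation": [0, 0, 0], "angular": [0, 0, 0]},
    {"translation": [0, 0, 0], "angular": [0, 0, 0]},
    {"translation": [0, 0, 0], "angular": [0, 0, 0]},
    {"translation": [0, 0, 0], "angular": [0, 0, 0]}
  ],
  "grip": 0
}}

```text
time: 4.58
eef_pos: [0.443, -0.1206, 0.0168]
ee_rot: [[0.034, 0.999, 0.002], [0.999, -0.034, -0.001], [-0.001, 0.002, -1.0]]
force: [-0.3, 0.2, -1.2]
gripper_width: 0.0356
grip_force: 40.2
```

Request:
{"name": "drive_tool", "arguments": {
  "commands": [
    {"translation": [0, 0, 0.08], "angular": [0, 0, 0]},
    {"translation": [0, 0, 0.12], "angular": [0, 0, 0]},
    {"translation": [0, 0, 0.05], "angular": [0, 0, 0]},
    {"translation": [0, 0, 0], "angular": [0, 0, 0]}
  ]
}}

```text
time: 5.08
eef_pos: [0.4442, -0.1208, 0.1434]
ee_rot: [[0.034, 0.999, 0.006], [0.999, -0.034, -0.002], [-0.002, 0.006, -1.0]]
force: [0.5, 0.6, -1.0]
gripper_width: 0.0354
grip_force: 40.3
```

Request:
{"name": "drive_tool", "arguments": {
  "commands": [
    {"translation": [0.025, 0.107, 0], "angular": [0, 0, -0.086]},
    {"translation": [0.025, 0.107, 0], "angular": [0, 0, -0.086]},
    {"translation": [0.025, 0.107, 0], "angular": [0, 0, -0.086]},
    {"translation": [0.025, 0.107, 0], "angular": [0, 0, -0.086]},
    {"translation": [0.025, 0.107, 0], "angular": [0, 0, -0.086]}
  ]
}}

```text
time: 5.7
eef_pos: [0.5039, 0.1487, 0.1392]
ee_rot: [[0.365, 0.931, -0.003], [0.931, -0.365, -0.001], [-0.002, -0.002, -1.0]]
force: [-0.1, -0.3, -0.9]
gripper_width: 0.0358
grip_force: 40.2
```

Request:
{"name": "drive_tool", "arguments": {
  "commands": [
    {"translation": [0, 0, 0], "angular": [0, 0, 0]},
    {"translation": [0, 0, -0.09], "angular": [0, 0, 0]},
    {"translation": [0, 0, -0.09], "angular": [0, 0, 0]},
    {"translation": [0, 0, -0.04], "angular": [0, 0, 0]},
    {"translation": [0, 0, -0.015], "angular": [0, 0, 0]}
  ]
}}

```text
time: 6.32
eef_pos: [0.5014, 0.1454, 0.0225]
ee_rot: [[0.363, 0.932, -0.008], [0.932, -0.363, -0.002], [-0.005, -0.006, -1.0]]
force: [-14.7, -3.3, 58.3]
gripper_width: 0.0353
grip_force: 47.0
```

Request:
{"name": "drive_tool", "arguments": {
  "commands": [
    {"translation": [0, 0, 0.004], "angular": [0, 0, 0]},
    {"translation": [0, 0, 0], "angular": [0, 0, 0]}
  ]
}}

```text
time: 6.58
eef_pos: [0.505, 0.1466, 0.0258]
ee_rot: [[0.364, 0.932, 0.0], [0.932, -0.364, -0.0], [0.0, 0.0, -1.0]]
force: [0.2, 0.7, -0.5]
gripper_width: 0.0356
grip_force: 40.3
```

Request:
{"name": "drive_tool", "arguments": {
  "commands": [
    {"translation": [0, 0, 0], "angular": [0, 0, 0]},
    {"translation": [0, 0, 0], "angular": [0, 0, 0]},
    {"translation": [0, 0, 0.03], "angular": [0, 0, 0]},
    {"translation": [0, 0, 0.1], "angular": [0, 0, 0]},
    {"translation": [0, 0, 0.12], "angular": [0, 0, 0]}
  ],
  "grip": 0.68
}}

```text
time: 7.2
eef_pos: [0.5041, 0.147, 0.1518]
ee_rot: [[0.363, 0.932, -0.002], [0.932, -0.363, -0.0], [-0.001, -0.002, -1.0]]
force: [1.5, 0.1, 0.5]
gripper_width: 0.058
grip_force: 0.0
```

```bash
python3 - <<'E'
from h import *
st()
p,d=save("side","c",(220,140,420,320),4)
spots("side","cake2_centre","cake1_centre","feeder_grip","feeder_hook","roof_hinge","left_bay","roof_edge")
p,d=snapshot("top")
spots("top","cake2_centre","cake1_centre","feeder_hook","feeder_grip","roof_hinge","left_bay")
E
```

```text
t 7.2 p [0.5041 0.147  0.1518] q [ 0.2   0.32  1.72 -0.    1.11  0.57] psi 68.7 z [-0.002 -0.    -1.   ] f [1.5 0.1 0.5] w 0.058 g 0.0
side cake2_centre [([0.506, 0.148, 0.032], 0.59)]
side cake1_centre [([0.547, 0.258, 0.006], 0.66), ([0.534, 0.199, 0.154], 0.62)]
side feeder_grip [([0.517, 0.204, 0.099], 0.64)]
side feeder_hook [([0.532, 0.2, 0.153], 0.56)]
side roof_hinge [([0.589, 0.182, 0.066], 0.85)]
side left_bay [([0.548, 0.258, 0.006], 0.83)]
side roof_edge [([0.611, 0.096, 0.168], 0.63), ([0.33, 0.32, 0.004], 0.62)]
top cake2_centre [([0.423, -0.033, 0.025], 0.45)]
top cake1_centre []
top feeder_hook [([0.529, 0.2, 0.153], 0.67), ([0.329, 0.325, 0.005], 0.48), ([0.614, -0.222, 0.378], 0.19)]
top feeder_grip [([0.684, -0.048, 0.131], 0.41)]
top roof_hinge [([0.589, 0.18, 0.069], 0.89)]
top left_bay [([0.553, 0.261, 0.002], 0.58)]
```

View pics/c.png

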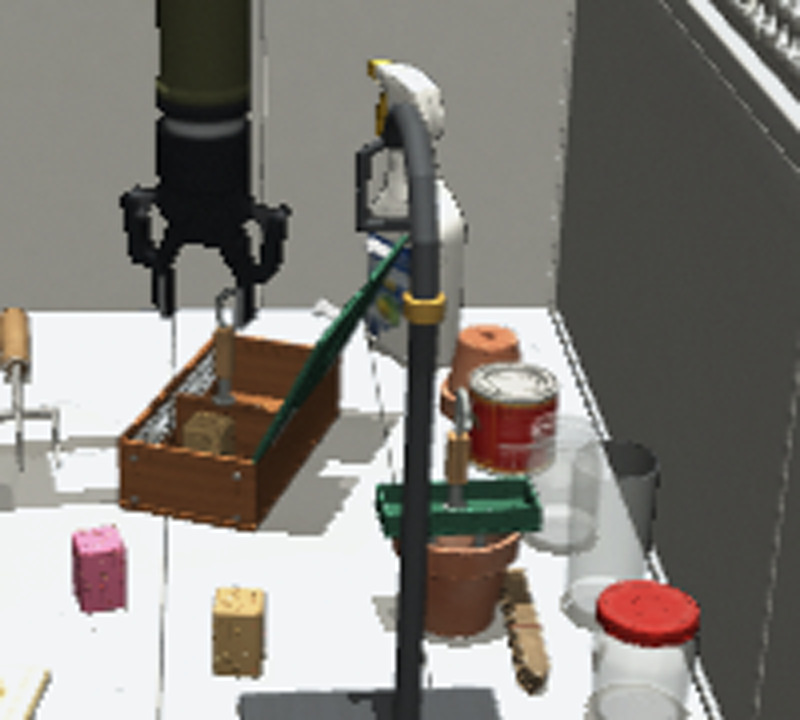

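The crop shows cake A standing in the right bay (crop 208,432), and the feeder has not moved. Now for cake B at crop (240,630).

Request:
{"name": "drive_tool", "arguments": {
  "commands": [
    {"translation": [0.01, -0.106, 0], "angular": [0, 0, 0.086]},
    {"translation": [0.01, -0.106, 0], "angular": [0, 0, 0.086]},
    {"translation": [0.01, -0.106, -0.02], "angular": [0, 0, 0.086]},
    {"translation": [0.01, -0.106, -0.02], "angular": [0, 0, 0.086]},
    {"translation": [0.01, -0.106, -0.02], "angular": [0, 0, 0.086]}
  ],
  "grip": 0.8
}}

```text
time: 8.57
eef_pos: [0.5302, -0.1195, 0.1203]
ee_rot: [[0.032, 0.999, 0.0], [0.999, -0.032, -0.0], [0.0, 0.0, -1.0]]
force: [1.1, -0.2, -0.6]
gripper_width: 0.0686
grip_force: 0.0
```

Request:
{"name": "drive_tool", "arguments": {
  "commands": [
    {"translation": [0, 0, 0], "angular": [0, 0, 0]},
    {"translation": [0, 0, 0], "angular": [0, 0, 0]}
  ]
}}

```text
time: 8.82
eef_pos: [0.5296, -0.1177, 0.1203]
ee_rot: [[0.036, 0.999, -0.001], [0.999, -0.036, 0.001], [0.001, -0.001, -1.0]]
force: [-0.3, -0.9, 0.3]
gripper_width: 0.0683
grip_force: 0.0
```

```bash
python3 - <<'E'
from h import *
st()
p,d=snapshot("side");spots("side","cake1_centre","cake2_centre")
E
```

```text
t 8.82 p [ 0.5296 -0.1177  0.1203] q [-0.3   0.37  1.72  0.    1.05 -0.26] psi 88.0 z [-0.001  0.001 -1.   ] f [-0.3 -0.9  0.3] w 0.0683 g 0.0
side cake1_centre []
side cake2_centre [([0.426, -0.032, 0.025], 0.7), ([0.506, 0.148, 0.034], 0.4)]
```

```bash
python3 - <<'E'
from h import *
p,d=save("side","d",(220,200,360,320),5)
C=cloud("side",d);g=p.astype(int)
m=(C[...,2]>.008)&(C[...,2]<.062)&(g[...,0]-g[...,2]>50)&(C[...,1]<0.05)&(abs(C[...,0]-.5)<.15)
n,l,s,c=cv2.connectedComponentsWithStats(m.astype(np.uint8))
for i in range(1,n):
    if s[i,4]>15:q=C[l==i];print(s[i],q.mean(0).round(3),np.percentile(q,[2,98],axis=0).round(3).tolist())
E
```

```text
[238 273  13  10  42] [ 0.424 -0.046  0.049] [[0.407, -0.057, 0.038], [0.442, -0.026, 0.057]]
[273 287  12  20 175] [ 0.527 -0.134  0.039] [[0.513, -0.143, 0.011], [0.542, -0.107, 0.057]]
[216 309   5   8  21] [ 0.355 -0.169  0.01 ] [[0.35, -0.184, 0.008], [0.361, -0.15, 0.013]]
[217 331  27  19 150] [ 0.401 -0.295  0.013] [[0.365, -0.328, 0.009], [0.432, -0.263, 0.017]]
[211 339  22  18 135] [ 0.379 -0.332  0.013] [[0.352, -0.356, 0.009], [0.407, -0.3, 0.017]]
```

View pics/d.png

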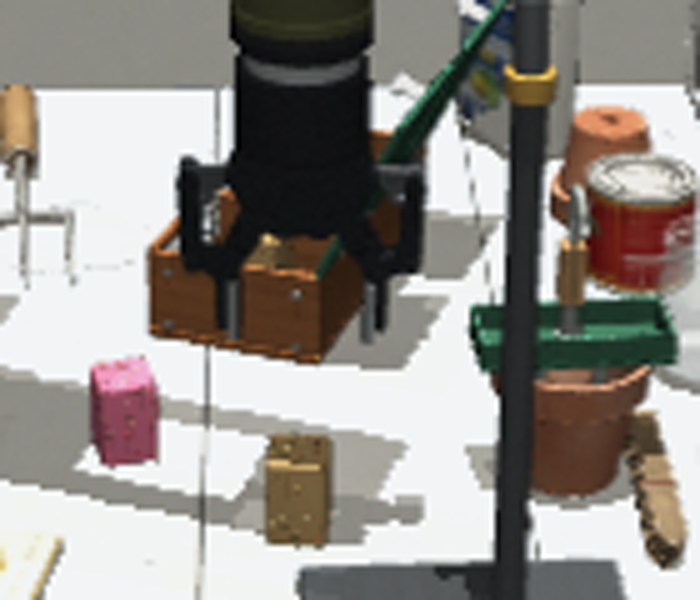

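The crop shows cake B unmoved at crop (298,490), between the fingers.

Request:
{"name": "drive_tool", "arguments": {
  "commands": [
    {"translation": [0, -0.002, -0.1], "angular": [0, 0, 0]},
    {"translation": [0, 0, -0.08], "angular": [0, 0, 0]},
    {"translation": [0, 0, -0.03], "angular": [0, 0, 0]}
  ]
}}

```text
time: 9.4
eef_pos: [0.5285, -0.1173, 0.0138]
ee_rot: [[0.032, 0.999, -0.004], [0.999, -0.032, 0.001], [0.001, -0.004, -1.0]]
force: [-0.3, 0.6, 0.5]
gripper_width: 0.0682
grip_force: 0.0
```

Request:
{"name": "drive_tool", "arguments": {
  "commands": [
    {"translation": [0, 0, 0], "angular": [0, 0, 0]},
    {"translation": [0, 0, 0], "angular": [0, 0, 0]},
    {"translation": [0, 0, 0], "angular": [0, 0, 0]},
    {"translation": [0, 0, 0], "angular": [0, 0, 0]}
  ],
  "grip": 0
}}

```text
time: 9.9
eef_pos: [0.531, -0.1191, 0.0168]
ee_rot: [[0.034, 0.999, 0.003], [0.999, -0.034, -0.001], [-0.001, 0.003, -1.0]]
force: [0.5, 0.6, 4.5]
gripper_width: 0.0361
grip_force: 40.2
```

Request:
{"name": "drive_tool", "arguments": {
  "commands": [
    {"translation": [0, 0, 0.08], "angular": [0, 0, 0]},
    {"translation": [0, 0, 0.12], "angular": [0, 0, 0]},
    {"translation": [0, 0, 0.12], "angular": [0, 0, 0]},
    {"translation": [0, 0, 0.05], "angular": [0, 0, 0]}
  ]
}}

```text
time: 10.4
eef_pos: [0.5318, -0.1195, 0.2051]
ee_rot: [[0.034, 0.999, 0.007], [0.999, -0.034, -0.002], [-0.002, 0.007, -1.0]]
force: [0.9, -0.5, -1.6]
gripper_width: 0.036
grip_force: 39.9
```

Request:
{"name": "drive_tool", "arguments": {
  "commands": [
    {"translation": [0.005, 0.108, 0], "angular": [0, 0, -0.062]},
    {"translation": [0.005, 0.108, 0], "angular": [0, 0, -0.062]},
    {"translation": [0.005, 0.108, 0], "angular": [0, 0, -0.062]},
    {"translation": [0.005, 0.108, 0], "angular": [0, 0, -0.062]},
    {"translation": [0.005, 0.108, 0], "angular": [0, 0, -0.062]}
  ]
}}

```text
time: 11.02
eef_pos: [0.5422, 0.1527, 0.2009]
ee_rot: [[0.276, 0.961, 0.001], [0.961, -0.276, -0.0], [0.0, 0.001, -1.0]]
force: [0.6, -0.1, -0.9]
gripper_width: 0.036
grip_force: 39.8
```

Request:
{"name": "drive_tool", "arguments": {
  "commands": [
    {"translation": [0.005, 0.108, 0], "angular": [0, 0, -0.062]},
    {"translation": [0.005, 0.108, 0], "angular": [0, 0, -0.062]},
    {"translation": [0, 0, 0], "angular": [0, 0, 0]},
    {"translation": [0, 0, 0], "angular": [0, 0, 0]}
  ]
}}

```text
time: 11.52
eef_pos: [0.5469, 0.2588, 0.2004]
ee_rot: [[0.365, 0.931, -0.001], [0.931, -0.365, -0.001], [-0.001, -0.0, -1.0]]
force: [-0.2, -0.7, -1.1]
gripper_width: 0.0357
grip_force: 39.8
```

Request:
{"name": "drive_tool", "arguments": {
  "commands": [
    {"translation": [0, 0, -0.1], "angular": [0, 0, 0]},
    {"translation": [0, 0, -0.1], "angular": [0, 0, 0]},
    {"translation": [0, 0, -0.1], "angular": [0, 0, 0]},
    {"translation": [0, 0, -0.04], "angular": [0, 0, 0]},
    {"translation": [0, 0, -0.014], "angular": [0, 0, 0]}
  ]
}}

```text
time: 12.15
eef_pos: [0.5459, 0.2566, 0.0227]
ee_rot: [[0.368, 0.93, -0.004], [0.93, -0.368, -0.002], [-0.004, -0.003, -1.0]]
force: [-10.2, -5.8, 34.2]
gripper_width: 0.0355
grip_force: 43.4
```

Request:
{"name": "drive_tool", "arguments": {
  "commands": [
    {"translation": [0, 0, 0.002], "angular": [0, 0, 0]},
    {"translation": [0, 0, 0], "angular": [0, 0, 0]},
    {"translation": [0, 0, 0], "angular": [0, 0, 0]}
  ],
  "grip": 0.68
}}

```text
time: 12.52
eef_pos: [0.5483, 0.2592, 0.0256]
ee_rot: [[0.367, 0.93, 0.002], [0.93, -0.367, 0.001], [0.001, 0.002, -1.0]]
force: [-0.0, -0.4, -0.3]
gripper_width: 0.0587
grip_force: 0.0
```

Request:
{"name": "drive_tool", "arguments": {
  "commands": [
    {"translation": [0, 0, 0.05], "angular": [0, 0, 0]},
    {"translation": [0, 0, 0.12], "angular": [0, 0, 0]},
    {"translation": [0, 0, 0.12], "angular": [0, 0, 0]},
    {"translation": [0, 0, 0.12], "angular": [0, 0, 0]},
    {"translation": [0, 0, 0.05], "angular": [0, 0, 0]}
  ]
}}

```text
time: 13.15
eef_pos: [0.5493, 0.26, 0.26]
ee_rot: [[0.366, 0.931, 0.008], [0.931, -0.366, 0.003], [0.006, 0.006, -1.0]]
force: [0.3, 1.8, -0.7]
gripper_width: 0.0579
grip_force: 0.0
```

```bash
python3 - <<'E'
from h import *
st()
p,d=save("side","e",(220,140,420,320),4)
spots("side","cake2_centre","cake1_centre","feeder_grip","feeder_hook","roof_hinge","roof_edge")
p,d=snapshot("top")
spots("top","feeder_hook","feeder_grip","roof_hinge","roof_edge","tray_grip","tray_hook","tray_eye")
E
```

```text
t 13.15 p [0.5493 0.26   0.26  ] q [ 0.37  0.33  1.4  -0.    1.41  0.75] psi 68.5 z [ 0.008  0.003 -1.   ] f [ 0.3  1.8 -0.7] w 0.0579 g 0.0
side cake2_centre [([0.426, -0.028, 0.03], 0.8), ([0.423, -0.34, -0.001], 0.75), ([0.514, 0.174, 0.038], 0.54), ([0.328, -0.162, -0.001], 0.44)]
side cake1_centre []
side feeder_grip [([0.517, 0.205, 0.101], 0.65)]
side feeder_hook [([0.529, 0.201, 0.153], 0.91)]
side roof_hinge [([0.587, 0.184, 0.066], 0.62)]
side roof_edge [([0.613, 0.094, 0.169], 0.66)]
top feeder_hook [([0.526, 0.2, 0.153], 0.8)]
top feeder_grip [([0.516, 0.203, 0.102], 0.84)]
top roof_hinge [([0.588, 0.176, 0.071], 0.72)]
top roof_edge [([0.612, 0.095, 0.174], 0.72), ([0.74, -0.088, 0.001], 0.22)]
top tray_grip [([0.684, -0.048, 0.131], 0.59)]
top tray_hook [([0.689, -0.059, 0.184], 0.92)]
top tray_eye []
```

View pics/e.png

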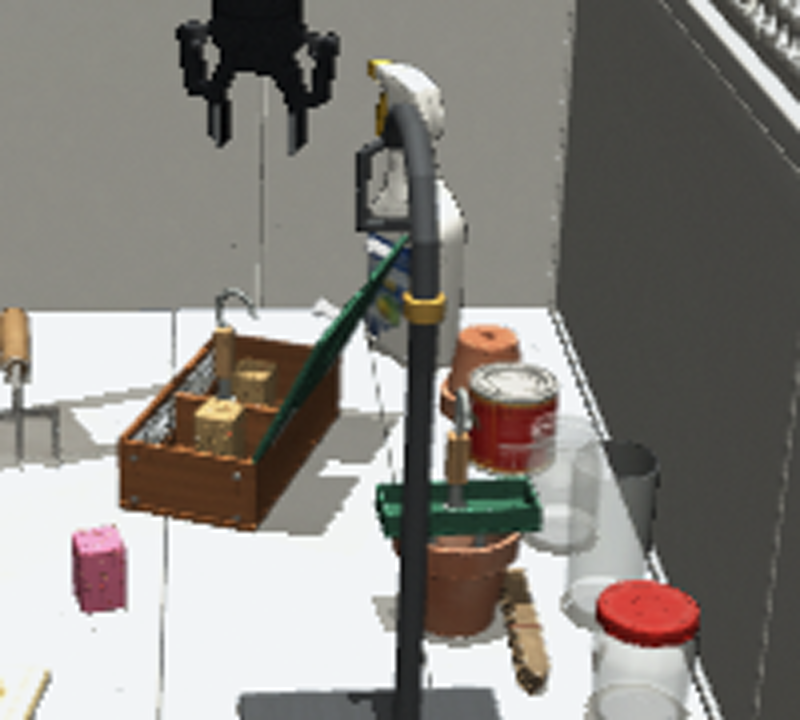

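Both cakes stand in their bays (crop 218,425 and 255,382). Next I close the roof: go behind it and push forward.

Request:
{"name": "drive_tool", "arguments": {
  "commands": [
    {"translation": [0.0236, -0.0402, 0], "angular": [0, 0, 0.223]},
    {"translation": [0.0236, -0.0402, 0], "angular": [0, 0, 0.223]},
    {"translation": [0.0236, -0.0402, 0], "angular": [0, 0, 0.223]},
    {"translation": [0.0236, -0.0402, 0], "angular": [0, 0, 0.223]},
    {"translation": [0.0236, -0.0402, 0], "angular": [0, 0, 0.223]}
  ],
  "grip": 0
}}

```text
time: 14.52
eef_pos: [0.6068, 0.158, 0.2546]
ee_rot: [[-0.485, 0.874, 0.0], [0.874, 0.485, 0.0], [-0.0, 0.0, -1.0]]
force: [-0.4, -0.1, -0.3]
gripper_width: -0.0001
grip_force: 0.0
```

Request:
{"name": "drive_tool", "arguments": {
  "commands": [
    {"translation": [0.0236, -0.0402, 0], "angular": [0, 0, 0.223]},
    {"translation": [0.0236, -0.0402, 0], "angular": [0, 0, 0.223]},
    {"translation": [0.0236, -0.0402, 0], "angular": [0, 0, 0.223]},
    {"translation": [0.0236, -0.0402, 0], "angular": [0, 0, 0.223]},
    {"translation": [0, 0, 0], "angular": [0, 0, 0]}
  ]
}}

```text
time: 15.15
eef_pos: [0.6544, 0.0769, 0.2543]
ee_rot: [[-0.931, 0.364, 0.0], [0.364, 0.931, -0.0], [-0.0, -0.0, -1.0]]
force: [0.3, 0.2, -0.7]
gripper_width: 0.0002
grip_force: 0.0
```

Request:
{"name": "drive_tool", "arguments": {
  "commands": [
    {"translation": [0, 0, -0.09], "angular": [0, 0, 0]},
    {"translation": [0, 0, -0.09], "angular": [0, 0, 0]},
    {"translation": [0, 0, -0.07], "angular": [0, 0, 0]},
    {"translation": [0, 0, 0], "angular": [0, 0, 0]}
  ]
}}

```text
time: 15.65
eef_pos: [0.6504, 0.0791, 0.1264]
ee_rot: [[-0.932, 0.363, -0.008], [0.363, 0.932, 0.0], [0.007, -0.003, -1.0]]
force: [-0.0, 0.7, 0.7]
gripper_width: -0.0001
grip_force: 0.0
```

Request:
{"name": "drive_tool", "arguments": {
  "commands": [
    {"translation": [-0.0374, 0.0143, 0], "angular": [0, 0, 0]},
    {"translation": [-0.0374, 0.0143, 0], "angular": [0, 0, 0]},
    {"translation": [-0.0374, 0.0143, 0], "angular": [0, 0, 0]},
    {"translation": [-0.0374, 0.0143, 0], "angular": [0, 0, 0]},
    {"translation": [-0.0374, 0.0143, 0], "angular": [0, 0, 0]}
  ]
}}

```text
time: 16.27
eef_pos: [0.5618, 0.1151, 0.1323]
ee_rot: [[-0.932, 0.362, 0.006], [0.362, 0.932, 0.001], [-0.005, 0.003, -1.0]]
force: [1.7, 0.1, 0.1]
gripper_width: -0.0001
grip_force: 0.8
```

Request:
{"name": "drive_tool", "arguments": {
  "commands": [
    {"translation": [-0.0374, 0.0143, 0], "angular": [0, 0, 0]},
    {"translation": [-0.0374, 0.0143, 0], "angular": [0, 0, 0]},
    {"translation": [-0.0374, 0.0143, 0], "angular": [0, 0, 0]},
    {"translation": [-0.0374, 0.0143, 0], "angular": [0, 0, 0]},
    {"translation": [0, 0, 0], "angular": [0, 0, 0]}
  ]
}}

```text
time: 16.9
eef_pos: [0.4828, 0.143, 0.1293]
ee_rot: [[-0.933, 0.36, -0.002], [0.36, 0.933, -0.0], [0.002, -0.001, -1.0]]
force: [-0.1, -0.3, -0.3]
gripper_width: -0.0001
grip_force: 0.0
```

```bash
python3 - <<'E'
from h import *
st()
p,d=snapshot("side")
spots("side","feeder_hook","roof_hinge","roof_edge")
p,d=snapshot("top")
spots("top","feeder_hook","roof_hinge","roof_edge")
E
```

```text
t 16.9 p [0.4828 0.143  0.1293] q [ 0.2   0.31  1.79  0.    1.04 -1.  ] psi 158.9 z [-0.002 -0.    -1.   ] f [-0.1 -0.3 -0.3] w -0.0001 g 0.0
side feeder_hook [([0.531, 0.2, 0.154], 0.68), ([0.328, -0.163, 0.001], 0.15)]
side roof_hinge []
side roof_edge [([0.472, 0.149, 0.13], 0.81)]
top feeder_hook [([0.527, 0.198, 0.154], 0.56)]
top roof_hinge [([0.586, 0.18, 0.072], 0.73), ([0.69, -0.057, 0.186], 0.43)]
top roof_edge [([0.474, 0.152, 0.134], 0.58)]
```

Request:
{"name": "drive_tool", "arguments": {
  "commands": [
    {"translation": [-0.018, 0.008, -0.02], "angular": [0, 0, 0]},
    {"translation": [-0.018, 0.008, -0.03], "angular": [0, 0, 0]},
    {"translation": [-0.018, 0.008, -0.03], "angular": [0, 0, 0]},
    {"translation": [0, 0, 0], "angular": [0, 0, 0]}
  ]
}}

```text
time: 17.8
eef_pos: [0.4556, 0.1545, 0.088]
ee_rot: [[-0.933, 0.36, -0.005], [0.36, 0.933, -0.001], [0.004, -0.003, -1.0]]
force: [-0.3, -0.1, -1.1]
gripper_width: -0.0001
grip_force: 0.0
```

Request:
{"name": "drive_tool", "arguments": {
  "commands": [
    {"translation": [0, 0, -0.008], "angular": [0, 0, 0]},
    {"translation": [0, 0, -0.006], "angular": [0, 0, 0]},
    {"translation": [0, 0, 0], "angular": [0, 0, 0]}
  ]
}}

```text
time: 18.18
eef_pos: [0.4587, 0.1546, 0.0826]
ee_rot: [[-0.932, 0.361, 0.0], [0.361, 0.932, 0.0], [-0.0, 0.0, -1.0]]
force: [0.1, -0.3, -0.3]
gripper_width: -0.0
grip_force: 0.0
```

Request:
{"name": "drive_tool", "arguments": {
  "commands": [
    {"translation": [0, 0, -0.006], "angular": [0, 0, 0]},
    {"translation": [0, 0, -0.005], "angular": [0, 0, 0]}
  ]
}}

```text
time: 18.42
eef_pos: [0.4587, 0.1548, 0.0775]
ee_rot: [[-0.932, 0.361, 0.001], [0.361, 0.932, 0.0], [-0.0, 0.001, -1.0]]
force: [-1.7, 0.4, 6.0]
gripper_width: -0.0003
grip_force: 2.8
```

Request:
{"name": "drive_tool", "arguments": {
  "commands": [
    {"translation": [0, 0, -0.005], "angular": [0, 0, 0]},
    {"translation": [0, 0, 0], "angular": [0, 0, 0]}
  ]
}}

```text
time: 18.68
eef_pos: [0.4583, 0.1545, 0.0743]
ee_rot: [[-0.933, 0.361, -0.0], [0.361, 0.933, -0.0], [0.0, -0.0, -1.0]]
force: [-0.5, -0.5, 0.4]
gripper_width: 0.0001
grip_force: 0.0
```

Request:
{"name": "drive_tool", "arguments": {
  "commands": [
    {"translation": [0, 0, -0.004], "angular": [0, 0, 0]},
    {"translation": [0, 0, 0], "angular": [0, 0, 0]}
  ]
}}

```text
time: 18.92
eef_pos: [0.4582, 0.1545, 0.0723]
ee_rot: [[-0.933, 0.361, -0.001], [0.361, 0.933, -0.0], [0.0, -0.0, -1.0]]
force: [0.0, 0.5, -0.6]
gripper_width: 0.0001
grip_force: 0.0
```

```bash
python3 - <<'E'
from h import *
st()
p,d=snapshot("side")
spots("side","feeder_hook","roof_edge")
E
```

```text
t 18.93 p [0.4582 0.1545 0.0723] q [ 0.24  0.37  1.9  -0.    0.87 -0.96] psi 158.8 z [-0.001 -0.    -1.   ] f [ 0.   0.5 -0.6] w 0.0001 g 0.0
side feeder_hook [([0.532, 0.202, 0.154], 0.79), ([0.421, -0.339, -0.003], 0.51)]
side roof_edge [([0.455, 0.155, 0.07], 0.85)]
```

The press force rose to 6 N and then dropped, and the roof edge is at z 0.070, so the roof has snapped shut. Next comes the tray, with the tool tilted 45° so that the body clears the eye.

Request:
{"name": "drive_tool", "arguments": {
  "commands": [
    {"translation": [0, 0, -0.003], "angular": [0, 0, 0]},
    {"translation": [0, 0, 0.08], "angular": [0, 0, 0]},
    {"translation": [0, 0, 0.09], "angular": [0, 0, 0]},
    {"translation": [0, 0, 0.09], "angular": [0, 0, 0]}
  ],
  "grip": 0.65
}}

```text
time: 19.58
eef_pos: [0.458, 0.1545, 0.2022]
ee_rot: [[-0.933, 0.361, -0.001], [0.361, 0.933, -0.0], [0.0, -0.0, -1.0]]
force: [-0.1, 0.3, 0.5]
gripper_width: 0.0558
grip_force: 0.0
```

Request:
{"name": "drive_tool", "arguments": {
  "commands": [
    {"translation": [0.0644, -0.0457, -0.006], "angular": [0, 0, -0.206]},
    {"translation": [0.0644, -0.0457, -0.006], "angular": [0, 0, -0.206]},
    {"translation": [0.0644, -0.0457, -0.006], "angular": [0, 0, -0.206]},
    {"translation": [0.0644, -0.0457, -0.006], "angular": [0, 0, -0.206]},
    {"translation": [0.0644, -0.0457, -0.006], "angular": [0, 0, -0.206]}
  ]
}}

```text
time: 20.2
eef_pos: [0.6202, 0.0396, 0.1857]
ee_rot: [[-0.377, 0.926, -0.0], [0.926, 0.377, 0.0], [0.0, -0.0, -1.0]]
force: [-0.1, 0.1, -1.1]
gripper_width: 0.0555
grip_force: 0.0
```

Request:
{"name": "drive_tool", "arguments": {
  "commands": [
    {"translation": [0.0644, -0.0457, -0.006], "angular": [0, 0, -0.206]},
    {"translation": [0.0644, -0.0457, -0.006], "angular": [0, 0, -0.206]},
    {"translation": [0, 0, 0], "angular": [0, 0, 0]}
  ]
}}

```text
time: 20.58
eef_pos: [0.6858, -0.0074, 0.1789]
ee_rot: [[-0.066, 0.998, 0.001], [0.998, 0.066, -0.001], [-0.001, 0.001, -1.0]]
force: [-1.3, 1.2, 0.4]
gripper_width: 0.0557
grip_force: 0.0
```

Request:
{"name": "drive_tool", "arguments": {
  "commands": [
    {"translation": [0, 0, 0], "angular": [-0.2, -0.014, 0]},
    {"translation": [0, 0, 0], "angular": [-0.2, -0.014, 0]},
    {"translation": [0, 0, 0], "angular": [-0.2, -0.014, 0]},
    {"translation": [0, 0, 0], "angular": [-0.2, -0.014, 0]},
    {"translation": [0, 0, 0], "angular": [-0.2, -0.014, 0]}
  ]
}}

```text
time: 21.2
eef_pos: [0.6832, -0.0042, 0.1811]
ee_rot: [[-0.049, 0.997, 0.052], [0.701, 0.071, -0.71], [-0.712, 0.001, -0.703]]
force: [0.3, -0.3, -1.4]
gripper_width: 0.0556
grip_force: 0.0
```

```bash
python3 - <<'E'
from h import *
st()
p,d=snapshot("side")
spots("side","tray_grip","tray_hook","roof_edge","feeder_hook","station_eye")
p,d=snapshot("top")
spots("top","tray_grip","tray_hook")
E
```

```text
t 21.2 p [ 0.6832 -0.0042  0.1811] q [ 0.31  0.63  1.38 -0.77  1.43  0.47] psi 94.0 z [ 0.052 -0.71  -0.703] f [ 0.3 -0.3 -1.4] w 0.0556 g 0.0
side tray_grip [([0.694, -0.06, 0.182], 0.58)]
side tray_hook [([0.691, -0.061, 0.182], 0.67)]
side roof_edge [([0.456, 0.154, 0.07], 0.67)]
side feeder_hook [([0.53, 0.202, 0.151], 0.86)]
side station_eye [([0.621, -0.215, 0.385], 0.66)]
top tray_grip [([0.69, -0.048, 0.13], 0.67)]
top tray_hook [([0.689, -0.057, 0.182], 0.79)]
```

Request:
{"name": "drive_tool", "arguments": {
  "commands": [
    {"translation": [0.0025, -0.029, -0.029], "angular": [0, 0, 0]},
    {"translation": [0.0025, -0.029, -0.029], "angular": [0, 0, 0]},
    {"translation": [0.0025, -0.029, -0.029], "angular": [0, 0, 0]},
    {"translation": [0.0025, -0.029, -0.029], "angular": [0, 0, 0]},
    {"translation": [0, 0, 0], "angular": [0, 0, 0]}
  ]
}}

```text
time: 22.28
eef_pos: [0.6874, -0.0652, 0.1199]
ee_rot: [[-0.05, 0.998, 0.045], [0.704, 0.067, -0.707], [-0.709, -0.003, -0.705]]
force: [-0.4, 0.4, 0.3]
gripper_width: 0.0557
grip_force: 0.0
```

Request:
{"name": "drive_tool", "arguments": {
  "commands": [
    {"translation": [0, 0, 0], "angular": [0, 0, 0]},
    {"translation": [0, 0, 0], "angular": [0, 0, 0]},
    {"translation": [0, 0, 0], "angular": [0, 0, 0]},
    {"translation": [0, 0, 0], "angular": [0, 0, 0]}
  ],
  "grip": 0,
  "force": 60
}}

```text
time: 22.78
eef_pos: [0.6894, -0.0627, 0.1228]
ee_rot: [[-0.048, 0.998, 0.051], [0.704, 0.07, -0.707], [-0.708, 0.002, -0.706]]
force: [0.5, 2.1, 1.9]
gripper_width: 0.015
grip_force: 59.1
```

```bash
python3 - <<'E'
from h import *
st()
p,d=save("side","f",(280,160,400,310),4)
E
```

```text
t 22.77 p [ 0.6894 -0.0627  0.1228] q [ 0.23  0.67  1.46 -0.82  1.29  0.51] psi 93.9 z [ 0.051 -0.707 -0.706] f [0.5 2.1 1.9] w 0.015 g 59.1
```

View pics/f.png

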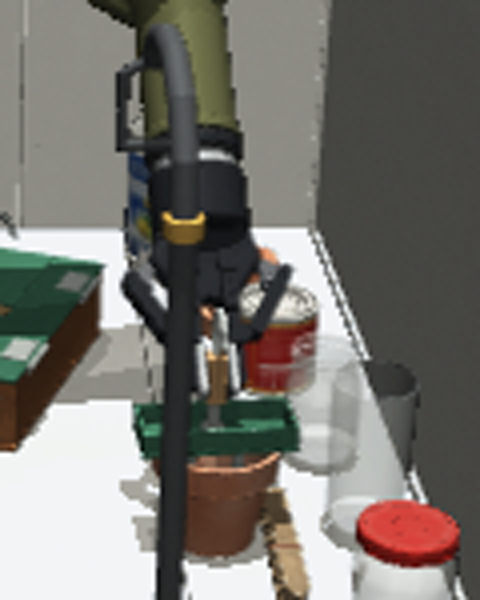

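The crop shows the fingers holding the wooden grip (crop 217,375). Lift straight up, then move in front of the eye.

Request:
{"name": "drive_tool", "arguments": {
  "commands": [
    {"translation": [0, 0, 0.04], "angular": [0, 0, 0]},
    {"translation": [0, 0, 0.08], "angular": [0, 0, 0]},
    {"translation": [0, 0, 0.08], "angular": [0, 0, 0]},
    {"translation": [0, 0, 0.08], "angular": [0, 0, 0]},
    {"translation": [0, 0, 0.08], "angular": [0, 0, 0]}
  ]
}}

```text
time: 23.45
eef_pos: [0.688, -0.0634, 0.3042]
ee_rot: [[-0.048, 0.998, 0.049], [0.705, 0.069, -0.706], [-0.708, 0.0, -0.706]]
force: [-0.3, 0.1, -1.7]
gripper_width: 0.0149
grip_force: 58.6
```

Request:
{"name": "drive_tool", "arguments": {
  "commands": [
    {"translation": [0, 0, 0.07], "angular": [0, 0, 0]},
    {"translation": [0, 0, 0.03], "angular": [0, 0, 0]},
    {"translation": [-0.049, -0.04, 0], "angular": [0, 0, -0.017]},
    {"translation": [-0.049, -0.04, 0], "angular": [0, 0, -0.017]},
    {"translation": [-0.049, -0.04, 0], "angular": [0, 0, -0.017]}
  ]
}}

```text
time: 24.08
eef_pos: [0.6137, -0.1237, 0.351]
ee_rot: [[-0.021, 1.0, 0.019], [0.706, 0.029, -0.708], [-0.708, -0.002, -0.706]]
force: [-0.2, 0.3, -1.6]
gripper_width: 0.015
grip_force: 58.8
```

Request:
{"name": "drive_tool", "arguments": {
  "commands": [
    {"translation": [0, -0.04, 0], "angular": [0, 0, 0]},
    {"translation": [0, 0, 0], "angular": [0, 0, 0]},
    {"translation": [0, 0, 0], "angular": [0, 0, 0]}
  ]
}}

```text
time: 24.45
eef_pos: [0.616, -0.1432, 0.3516]
ee_rot: [[-0.02, 1.0, 0.021], [0.706, 0.029, -0.708], [-0.708, 0.001, -0.706]]
force: [-0.1, -0.5, -0.8]
gripper_width: 0.0148
grip_force: 58.8
```

```bash
python3 - <<'E'
from h import *
st()
for n in("side","top"):
    for i in range(2):
        p,d=save(n,"g_"+n,(260,120,380,270) if n=="side" else (280,140,400,260),5 if n=="top" else 4);spots(n,"tray_hook","tray_grip","station_eye","tray_eye")
E
```

```text
t 24.45 p [ 0.616  -0.1432  0.3516] q [ 0.13  0.36  1.39 -0.78  1.51  0.2 ] psi 91.6 z [ 0.021 -0.708 -0.706] f [-0.1 -0.5 -0.8] w 0.0148 g 58.8
side tray_hook [([0.616, -0.139, 0.412], 0.76)]
side tray_grip [([0.613, -0.132, 0.361], 0.76)]
side station_eye [([0.62, -0.218, 0.383], 0.97), ([0.331, -0.163, -0.002], 0.65), ([0.329, 0.324, 0.003], 0.56)]
side tray_eye [([0.619, -0.136, 0.262], 0.81)]
side tray_hook [([0.618, -0.141, 0.412], 0.59)]
side tray_grip [([0.612, -0.132, 0.358], 0.9), ([0.62, -0.142, 0.41], 0.15)]
side station_eye [([0.62, -0.217, 0.383], 0.8), ([0.329, -0.164, -0.0], 0.26)]
side tray_eye [([0.616, -0.138, 0.261], 0.69), ([0.328, -0.164, -0.004], 0.66)]
top tray_hook [([0.614, -0.138, 0.412], 0.66), ([0.518, 0.204, 0.102], 0.36)]
top tray_grip [([0.612, -0.128, 0.361], 0.72)]
top station_eye [([0.62, -0.221, 0.38], 0.88)]
top tray_eye []
top tray_hook [([0.61, -0.139, 0.413], 0.59), ([0.528, 0.202, 0.154], 0.53)]
top tray_grip [([0.611, -0.13, 0.358], 0.88)]
top station_eye [([0.62, -0.221, 0.38], 0.95)]
top tray_eye []
```

View pics/g_side.png

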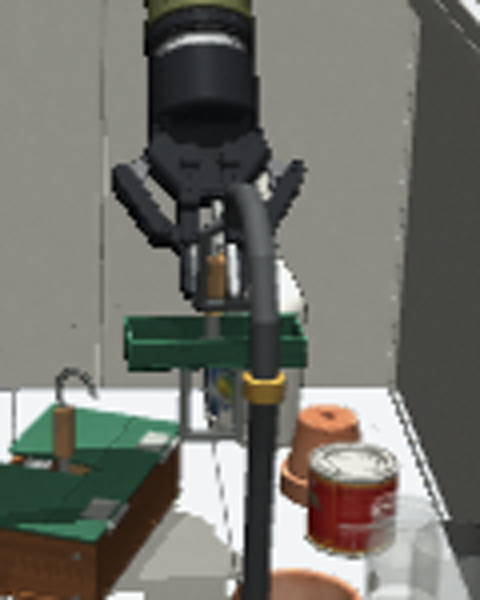

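The crop shows the hook (217,215) lined up with the eye opening (about 205–250), with the seat near z 0.412 against the bar's 0.383. Insert.

Request:
{"name": "drive_tool", "arguments": {
  "commands": [
    {"translation": [0.006, -0.03, 0], "angular": [0, 0, 0]},
    {"translation": [0.002, -0.03, 0], "angular": [0, 0, 0]},
    {"translation": [0.001, -0.03, 0], "angular": [0, 0, 0]},
    {"translation": [0, 0, 0], "angular": [0, 0, 0]}
  ]
}}

```text
time: 25.95
eef_pos: [0.6192, -0.1901, 0.3521]
ee_rot: [[-0.018, 1.0, 0.019], [0.705, 0.027, -0.708], [-0.709, 0.001, -0.706]]
force: [-0.6, 0.3, -1.8]
gripper_width: 0.0149
grip_force: 58.8
```

Request:
{"name": "drive_tool", "arguments": {
  "commands": [
    {"translation": [0.001, -0.03, 0], "angular": [0, 0, 0]},
    {"translation": [0, -0.03, 0], "angular": [0, 0, 0]},
    {"translation": [0, -0.01, 0], "angular": [0, 0, 0]},
    {"translation": [0, 0, 0], "angular": [0, 0, 0]},
    {"translation": [0, 0, 0], "angular": [0, 0, 0]}
  ]
}}

```text
time: 26.58
eef_pos: [0.6204, -0.2214, 0.3515]
ee_rot: [[-0.02, 1.0, 0.022], [0.708, 0.03, -0.705], [-0.706, 0.002, -0.708]]
force: [-1.5, 9.2, 0.3]
gripper_width: 0.0154
grip_force: 60.1
```

```bash
python3 - <<'E'
from h import *
st()
for n in("side","top"):
        p,d=save(n,"i_"+n,(280,120,360,240) if n=="side" else (280,140,400,260),5);spots(n,"tray_hook","tray_grip","station_eye","tray_eye")
E
```

```text
t 26.57 p [ 0.6204 -0.2214  0.3515] q [-0.    0.35  1.41 -0.8   1.41  0.11] psi 91.6 z [ 0.022 -0.705 -0.708] f [-1.5  9.2  0.3] w 0.0154 g 60.1
side tray_hook [([0.62, -0.216, 0.415], 0.8)]
side tray_grip [([0.615, -0.209, 0.359], 0.82)]
side station_eye [([0.621, -0.216, 0.386], 0.58)]
side tray_eye []
top tray_hook [([0.62, -0.214, 0.415], 0.73), ([0.741, -0.085, 0.0], 0.55)]
top tray_grip [([0.615, -0.207, 0.359], 0.56), ([0.621, -0.217, 0.412], 0.16)]
top station_eye []
top tray_eye []
```

View pics/i_side.png

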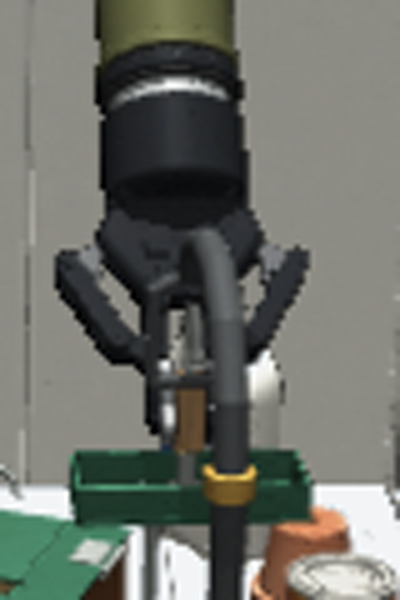

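The hook is through the eye. A light 9 N contact shows against the eye, so back off 3 mm and lower.

Request:
{"name": "drive_tool", "arguments": {
  "commands": [
    {"translation": [0, 0.006, 0], "angular": [0, 0, 0]},
    {"translation": [0, 0, 0], "angular": [0, 0, 0]}
  ]
}}

```text
time: 27.32
eef_pos: [0.6202, -0.2206, 0.3521]
ee_rot: [[-0.02, 1.0, 0.021], [0.705, 0.029, -0.708], [-0.709, 0.001, -0.705]]
force: [0.3, 0.2, -0.7]
gripper_width: 0.0149
grip_force: 59.0
```

Request:
{"name": "drive_tool", "arguments": {
  "commands": [
    {"translation": [0, 0, -0.02], "angular": [0, 0, 0]},
    {"translation": [0, 0, -0.02], "angular": [0, 0, 0]},
    {"translation": [0, 0, -0.01], "angular": [0, 0, 0]},
    {"translation": [0, 0, 0], "angular": [0, 0, 0]}
  ]
}}

```text
time: 27.82
eef_pos: [0.6199, -0.2204, 0.3261]
ee_rot: [[-0.021, 1.0, 0.02], [0.705, 0.029, -0.708], [-0.708, -0.001, -0.706]]
force: [-0.1, 0.4, -1.4]
gripper_width: 0.0151
grip_force: 59.0
```

```bash
python3 - <<'E'
from h import *
st()
for n in("side","top"):
        p,d=snapshot(n);spots(n,"tray_hook","tray_grip","station_eye","tray_eye")
E
```

```text
t 27.82 p [ 0.6199 -0.2204  0.3261] q [ 0.    0.37  1.44 -0.81  1.38  0.15] psi 91.7 z [ 0.02  -0.708 -0.706] f [-0.1  0.4 -1.4] w 0.0151 g 59.0
side tray_hook [([0.623, -0.217, 0.386], 0.82), ([0.547, 0.255, 0.007], 0.19)]
side tray_grip [([0.616, -0.206, 0.336], 0.65), ([0.622, -0.215, 0.234], 0.5)]
side station_eye [([0.623, -0.219, 0.386], 0.98)]
side tray_eye [([0.621, -0.215, 0.237], 0.6), ([0.328, -0.161, -0.002], 0.57)]
top tray_hook [([0.618, -0.214, 0.39], 0.52)]
top tray_grip [([0.616, -0.208, 0.338], 0.85), ([0.331, 0.326, 0.001], 0.67), ([0.617, -0.215, 0.39], 0.51), ([0.336, -0.163, -0.001], 0.5)]
top station_eye [([0.617, -0.221, 0.379], 0.88)]
top tray_eye []
```

Request:
{"name": "drive_tool", "arguments": {
  "commands": [
    {"translation": [0, 0, -0.004], "angular": [0, 0, 0]},
    {"translation": [0, 0, 0], "angular": [0, 0, 0]}
  ]
}}

```text
time: 28.58
eef_pos: [0.6201, -0.2203, 0.3247]
ee_rot: [[-0.02, 1.0, 0.021], [0.706, 0.029, -0.708], [-0.708, 0.0, -0.706]]
force: [0.2, -0.4, -1.8]
gripper_width: 0.0151
grip_force: 59.0
```

Request:
{"name": "drive_tool", "arguments": {
  "commands": [
    {"translation": [0, 0, -0.003], "angular": [0, 0, 0]},
    {"translation": [0, 0, 0], "angular": [0, 0, 0]}
  ]
}}

```text
time: 28.82
eef_pos: [0.6202, -0.2203, 0.3233]
ee_rot: [[-0.02, 1.0, 0.021], [0.706, 0.029, -0.708], [-0.708, 0.0, -0.706]]
force: [-0.1, 0.3, -2.5]
gripper_width: 0.0152
grip_force: 59.0
```

Request:
{"name": "drive_tool", "arguments": {
  "commands": [
    {"translation": [0, 0, -0.002], "angular": [0, 0, 0]},
    {"translation": [0, 0, 0], "angular": [0, 0, 0]}
  ]
}}

```text
time: 29.08
eef_pos: [0.6203, -0.2204, 0.3228]
ee_rot: [[-0.02, 1.0, 0.021], [0.705, 0.029, -0.708], [-0.709, 0.001, -0.705]]
force: [0.1, 1.0, -0.1]
gripper_width: 0.015
grip_force: 59.0
```

Request:
{"name": "drive_tool", "arguments": {
  "commands": [
    {"translation": [0, 0, -0.002], "angular": [0, 0, 0]},
    {"translation": [0, 0, 0], "angular": [0, 0, 0]}
  ]
}}

```text
time: 29.32
eef_pos: [0.6205, -0.2206, 0.3225]
ee_rot: [[-0.019, 1.0, 0.022], [0.705, 0.029, -0.709], [-0.709, 0.002, -0.705]]
force: [-0.5, -0.3, 2.4]
gripper_width: 0.0153
grip_force: 59.4
```

Request:
{"name": "drive_tool", "arguments": {
  "commands": [
    {"translation": [0, 0, -0.002], "angular": [0, 0, 0]},
    {"translation": [0, 0, 0], "angular": [0, 0, 0]}
  ]
}}

```text
time: 29.58
eef_pos: [0.6206, -0.2208, 0.3223]
ee_rot: [[-0.018, 1.0, 0.022], [0.704, 0.029, -0.71], [-0.71, 0.003, -0.704]]
force: [-2.3, 0.8, 6.4]
gripper_width: 0.015
grip_force: 59.9
```

Request:
{"name": "drive_tool", "arguments": {
  "commands": [
    {"translation": [0, 0, 0], "angular": [0, 0, 0]},
    {"translation": [0, 0, 0], "angular": [0, 0, 0]},
    {"translation": [0, 0, 0], "angular": [0, 0, 0]}
  ],
  "grip": 0.5
}}

```text
time: 29.95
eef_pos: [0.6201, -0.2202, 0.32]
ee_rot: [[-0.021, 1.0, 0.021], [0.706, 0.029, -0.708], [-0.708, -0.0, -0.706]]
force: [1.0, 0.6, 0.1]
gripper_width: 0.0425
grip_force: 0.0
```

Request:
{"name": "drive_tool", "arguments": {
  "commands": [
    {"translation": [0, 0.02, 0.02], "angular": [0, 0, 0]},
    {"translation": [0, 0.04, 0.04], "angular": [0, 0, 0]},
    {"translation": [0, 0.06, 0.05], "angular": [0, 0, 0]},
    {"translation": [0, 0.07, 0.02], "angular": [0, 0, 0]},
    {"translation": [0, 0, 0], "angular": [0, 0, 0]}
  ]
}}

```text
time: 30.58
eef_pos: [0.6214, -0.1226, 0.3872]
ee_rot: [[-0.02, 0.999, 0.026], [0.706, 0.033, -0.707], [-0.708, 0.004, -0.706]]
force: [-1.2, 0.6, -1.2]
gripper_width: 0.0427
grip_force: 0.0
```

```bash
python3 - <<'E'
from h import *
st()
for n in("side","top"):
        p,d=save(n,"j_"+n,(230,130,390,290),5 if n=="top" else 3.7);spots(n,"tray_hook","tray_grip","tray_eye","feeder_hook","feeder_grip","roof_edge")
E
```

```text
t 30.57 p [ 0.6214 -0.1226  0.3872] q [ 0.16  0.35  1.32 -0.78  1.59  0.16] psi 91.6 z [ 0.026 -0.707 -0.706] f [-1.2  0.6 -1.2] w 0.0427 g 0.0
side tray_hook [([0.621, -0.218, 0.381], 0.95)]
side tray_grip [([0.616, -0.214, 0.328], 0.6)]
side tray_eye [([0.621, -0.226, 0.235], 0.97)]
side feeder_hook [([0.53, 0.2, 0.15], 0.66), ([0.517, 0.205, 0.098], 0.56)]
side feeder_grip [([0.517, 0.206, 0.099], 0.58), ([0.62, -0.227, 0.232], 0.56), ([0.423, -0.34, -0.002], 0.54), ([0.618, -0.212, 0.332], 0.37)]
side roof_edge [([0.454, 0.156, 0.069], 0.76)]
top tray_hook [([0.615, -0.217, 0.385], 0.68)]
top tray_grip [([0.618, -0.208, 0.332], 0.6)]
top tray_eye []
top feeder_hook [([0.74, -0.089, -0.001], 0.32)]
top feeder_grip [([0.742, -0.089, 0.002], 0.6)]
top roof_edge []
```

View pics/j_side.png

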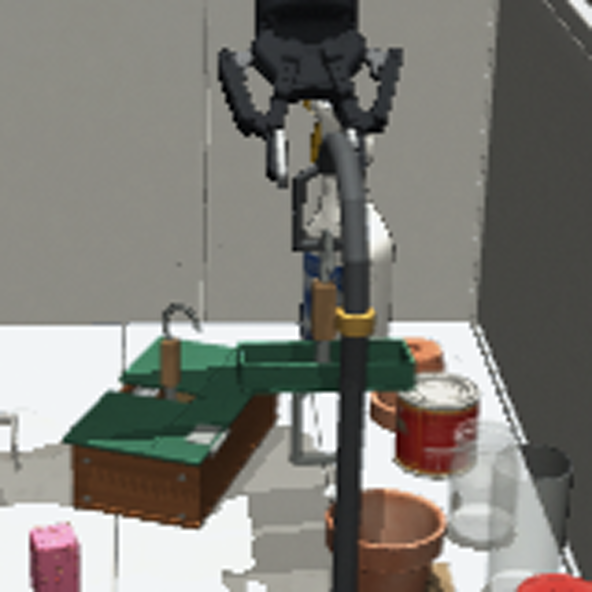

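The crop shows the tray hanging from the station eye (320,245), with its lower eye at (313,460) free, and the feeder's roof shut. Go to the feeder grip.

Request:
{"name": "drive_tool", "arguments": {
  "commands": [
    {"translation": [-0.043, 0.099, 0], "angular": [0, 0, 0.2124]},
    {"translation": [-0.043, 0.099, 0], "angular": [0, 0, 0.2124]},
    {"translation": [-0.043, 0.099, 0], "angular": [0, 0, 0.2124]},
    {"translation": [-0.043, 0.099, 0], "angular": [0, 0, 0.2124]},
    {"translation": [-0.043, 0.099, 0], "angular": [0, 0, 0.2124]}
  ],
  "grip": 0.6
}}

```text
time: 31.9
eef_pos: [0.5118, 0.1238, 0.3858]
ee_rot: [[-0.538, 0.645, 0.542], [0.456, 0.764, -0.457], [-0.709, 0.001, -0.706]]
force: [0.3, 0.4, -0.3]
gripper_width: 0.0512
grip_force: 0.0
```

Request:
{"name": "drive_tool", "arguments": {
  "commands": [
    {"translation": [-0.043, 0.099, 0], "angular": [0, 0, 0.2124]},
    {"translation": [-0.043, 0.099, 0], "angular": [0, 0, 0.2124]},
    {"translation": [0, 0, 0], "angular": [0, 0, 0]},
    {"translation": [0, 0, 0], "angular": [0, 0, 0]}
  ]
}}

```text
time: 32.4
eef_pos: [0.4698, 0.221, 0.3859]
ee_rot: [[-0.656, 0.366, 0.66], [0.259, 0.931, -0.259], [-0.709, 0.001, -0.705]]
force: [1.2, 0.9, 0.2]
gripper_width: 0.0511
grip_force: 0.0
```

```bash
python3 - <<'E'
from h import *
s=st()
for n in("side","top"):
        p,d=snapshot(n);spots(n,"feeder_hook","feeder_grip","roof_edge","roof_hinge","tray_eye")
E
```

```text
t 32.4 p [0.4698 0.221  0.3859] q [ 0.85  0.    1.77 -0.8   1.18 -0.1 ] psi 158.5 z [ 0.66  -0.259 -0.705] f [1.2 0.9 0.2] w 0.0511 g 0.0
side feeder_hook [([0.531, 0.2, 0.153], 0.7)]
side feeder_grip [([0.739, -0.088, -0.002], 0.58)]
side roof_edge [([0.452, 0.158, 0.069], 0.94)]
side roof_hinge [([0.589, 0.182, 0.066], 0.89)]
side tray_eye [([0.619, -0.221, 0.233], 0.62)]
top feeder_hook [([0.528, 0.2, 0.153], 0.96)]
top feeder_grip [([0.516, 0.206, 0.104], 0.62), ([0.615, -0.22, 0.38], 0.36)]
top roof_edge [([0.454, 0.154, 0.073], 0.79)]
top roof_hinge [([0.589, 0.178, 0.072], 0.79)]
top tray_eye []
```

Request:
{"name": "drive_tool", "arguments": {
  "commands": [
    {"translation": [0, 0.003, -0.1], "angular": [0, 0, 0]},
    {"translation": [0, 0, -0.1], "angular": [0, 0, 0]},
    {"translation": [0, 0, -0.1], "angular": [0, 0, 0]},
    {"translation": [0, 0, -0.1], "angular": [0, 0, 0]},
    {"translation": [0, 0, -0.07], "angular": [0, 0, 0]}
  ]
}}

```text
time: 33.62
eef_pos: [0.4693, 0.2226, 0.1486]
ee_rot: [[-0.658, 0.365, 0.659], [0.258, 0.931, -0.258], [-0.708, -0.0, -0.707]]
force: [0.6, 0.4, 0.2]
gripper_width: 0.0514
grip_force: 0.0
```

Request:
{"name": "drive_tool", "arguments": {
  "commands": [
    {"translation": [0, 0, 0], "angular": [0, 0, 0]},
    {"translation": [0, 0, 0], "angular": [0, 0, 0]}
  ]
}}

```text
time: 33.88
eef_pos: [0.4705, 0.2233, 0.1516]
ee_rot: [[-0.656, 0.365, 0.661], [0.258, 0.931, -0.258], [-0.709, 0.002, -0.705]]
force: [-0.3, -0.4, 0.2]
gripper_width: 0.0512
grip_force: 0.0
```

Request:
{"name": "drive_tool", "arguments": {
  "commands": [
    {"translation": [0.03, -0.0114, -0.032], "angular": [0, 0, 0]},
    {"translation": [0.03, -0.0114, -0.032], "angular": [0, 0, 0]},
    {"translation": [0.03, -0.0114, -0.032], "angular": [0, 0, 0]},
    {"translation": [0.029, -0.0114, -0.031], "angular": [0, 0, 0]},
    {"translation": [0, 0, 0], "angular": [0, 0, 0]}
  ]
}}

```text
time: 34.5
eef_pos: [0.5312, 0.2045, 0.0935]
ee_rot: [[-0.66, 0.372, 0.653], [0.262, 0.928, -0.263], [-0.704, -0.002, -0.71]]
force: [-0.2, -0.0, 0.1]
gripper_width: 0.0512
grip_force: 0.0
```

Request:
{"name": "drive_tool", "arguments": {
  "commands": [
    {"translation": [0, 0, 0], "angular": [0, 0, 0]},
    {"translation": [0, 0, 0], "angular": [0, 0, 0]},
    {"translation": [0, 0, 0], "angular": [0, 0, 0]},
    {"translation": [0, 0, 0], "angular": [0, 0, 0]}
  ],
  "grip": 0,
  "force": 110
}}

```text
time: 35.0
eef_pos: [0.5286, 0.2031, 0.0934]
ee_rot: [[-0.661, 0.371, 0.653], [0.26, 0.929, -0.265], [-0.704, -0.005, -0.71]]
force: [-3.5, -1.5, 4.9]
gripper_width: 0.0141
grip_force: 107.5
```

```bash
python3 - <<'E'
from h import *
s=st()
p,d=save("side","k",(220,140,360,280),4)
spots("side","feeder_hook","feeder_grip","roof_edge")
E
```

```text
t 35.0 p [0.5286 0.2031 0.0934] q [ 0.71  0.47  2.13 -1.42  0.69  0.75] psi 158.5 z [ 0.653 -0.265 -0.71 ] f [-3.5 -1.5  4.9] w 0.0141 g 107.5
side feeder_hook [([0.53, 0.204, 0.153], 0.76)]
side feeder_grip [([0.518, 0.205, 0.1], 0.61)]
side roof_edge [([0.453, 0.157, 0.071], 0.77), ([0.549, 0.262, 0.006], 0.63)]
```

View pics/k.png

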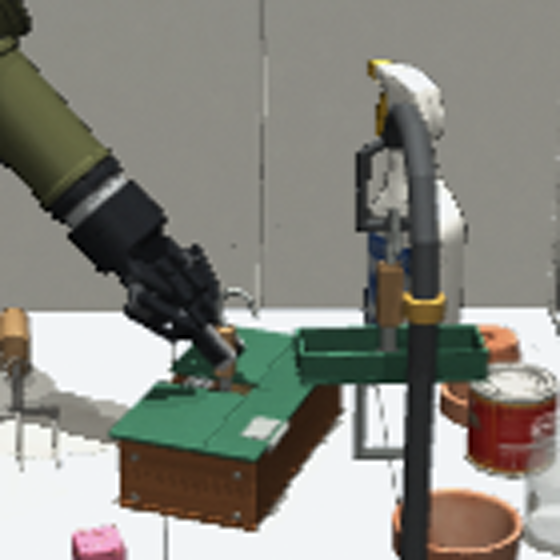

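The crop shows the fingers on the feeder's wooden grip at (225,345). The arm stopped about 6 mm above the grip's centre because q4 is at its limit, which is acceptable. Lift and check.

Request:
{"name": "drive_tool", "arguments": {
  "commands": [
    {"translation": [0, 0, 0.03], "angular": [0, 0, 0]},
    {"translation": [0, 0, 0.05], "angular": [0, 0, 0]},
    {"translation": [0, 0, 0.06], "angular": [0, 0, 0]},
    {"translation": [0, 0, 0.06], "angular": [0, 0, 0]},
    {"translation": [0, 0, 0.03], "angular": [0, 0, 0]}
  ]
}}

```text
time: 35.83
eef_pos: [0.5277, 0.2039, 0.2075]
ee_rot: [[-0.663, 0.37, 0.65], [0.261, 0.929, -0.263], [-0.701, -0.004, -0.713]]
force: [-0.1, 0.1, -7.2]
gripper_width: 0.0141
grip_force: 108.3
```

```bash
python3 - <<'E'
from h import *
s=st()
for n in("side","top"):
    p,d=snapshot(n)
    spots(n,"feeder_hook","feeder_grip","roof_edge","roof_hinge")
E
```

```text
t 35.83 p [0.5277 0.2039 0.2075] q [ 0.71  0.25  2.   -1.06  0.8   0.26] psi 158.5 z [ 0.65  -0.263 -0.713] f [-0.1  0.1 -7.2] w 0.0141 g 108.3
side feeder_hook [([0.528, 0.203, 0.268], 0.78), ([0.742, -0.087, 0.003], 0.43)]
side feeder_grip [([0.517, 0.211, 0.213], 0.57)]
side roof_edge [([0.454, 0.156, 0.182], 0.79)]
side roof_hinge [([0.586, 0.18, 0.181], 0.91)]
top feeder_hook [([0.527, 0.199, 0.27], 0.75)]
top feeder_grip [([0.52, 0.208, 0.215], 0.81), ([0.53, 0.203, 0.266], 0.5)]
top roof_edge [([0.454, 0.158, 0.184], 0.65)]
top roof_hinge [([0.587, 0.182, 0.182], 0.88)]
```

Request:
{"name": "drive_tool", "arguments": {
  "commands": [
    {"translation": [0.015, -0.058, 0], "angular": [0, 0, -0.124]},
    {"translation": [0.015, -0.058, 0], "angular": [0, 0, -0.124]},
    {"translation": [0.015, -0.058, 0], "angular": [0, 0, -0.124]},
    {"translation": [0.015, -0.058, 0], "angular": [0, 0, -0.124]},
    {"translation": [0.015, -0.058, 0], "angular": [0, 0, -0.124]}
  ]
}}

```text
time: 36.95
eef_pos: [0.5669, 0.0582, 0.2068]
ee_rot: [[-0.462, 0.764, 0.45], [0.541, 0.645, -0.539], [-0.703, -0.005, -0.712]]
force: [0.6, 0.1, -6.9]
gripper_width: 0.0136
grip_force: 108.3
```

Request:
{"name": "drive_tool", "arguments": {
  "commands": [
    {"translation": [0.015, -0.058, 0], "angular": [0, 0, -0.124]},
    {"translation": [0.015, -0.058, 0], "angular": [0, 0, -0.124]},
    {"translation": [0.015, -0.058, 0], "angular": [0, 0, -0.124]},
    {"translation": [0.015, -0.058, 0], "angular": [0, 0, -0.124]},
    {"translation": [0.015, -0.04, 0], "angular": [0, 0, -0.124]}
  ]
}}

```text
time: 37.58
eef_pos: [0.6043, -0.0782, 0.2066]
ee_rot: [[-0.155, 0.977, 0.145], [0.695, 0.212, -0.688], [-0.703, -0.006, -0.712]]
force: [-0.3, -0.5, -7.3]
gripper_width: 0.014
grip_force: 108.3
```

Request:
{"name": "drive_tool", "arguments": {
  "commands": [
    {"translation": [0.015, -0.03, 0], "angular": [0, 0, -0.124]},
    {"translation": [0.015, -0.02, 0], "angular": [0, 0, -0.124]},
    {"translation": [0, 0, 0], "angular": [0, 0, 0]},
    {"translation": [0, 0, 0], "angular": [0, 0, 0]}
  ]
}}

```text
time: 38.08
eef_pos: [0.6185, -0.1019, 0.2065]
ee_rot: [[-0.021, 1.0, 0.012], [0.711, 0.023, -0.703], [-0.703, -0.007, -0.711]]
force: [0.3, -0.7, -6.4]
gripper_width: 0.0143
grip_force: 108.4
```

```bash
python3 - <<'E'
from h import *
s=st()
for n in("side","top"):
  for i in range(2):
    p,d=save(n,"l_"+n,(230,110,390,290),3.3)
    spots(n,"feeder_hook","feeder_grip","roof_edge","roof_hinge","tray_eye","tray_hook")
E
```

```text
t 38.08 p [ 0.6185 -0.1019  0.2065] q [ 0.19  0.5   1.54 -0.79  1.35  0.45] psi 91.7 z [ 0.012 -0.703 -0.711] f [ 0.3 -0.7 -6.4] w 0.0143 g 108.4
side feeder_hook []
side feeder_grip [([0.617, -0.09, 0.214], 0.64)]
side roof_edge [([0.546, -0.049, 0.182], 0.9)]
side roof_hinge [([0.62, -0.162, 0.18], 0.96), ([0.549, -0.047, 0.182], 0.24)]
side tray_eye [([0.622, -0.219, 0.232], 0.93), ([0.619, -0.163, 0.18], 0.66)]
side tray_hook [([0.622, -0.219, 0.382], 0.67)]
side feeder_hook []
side feeder_grip [([0.615, -0.094, 0.214], 0.82), ([0.617, -0.213, 0.331], 0.72)]
side roof_edge [([0.553, -0.05, 0.185], 0.6)]
side roof_hinge [([0.621, -0.163, 0.179], 0.76)]
side tray_eye [([0.62, -0.22, 0.235], 0.72)]
side tray_hook [([0.623, -0.218, 0.382], 0.89)]
top feeder_hook [([0.618, -0.106, 0.268], 0.97), ([0.617, -0.216, 0.385], 0.73)]
top feeder_grip [([0.614, -0.094, 0.215], 0.85)]
top roof_edge [([0.549, -0.052, 0.185], 0.86)]
top roof_hinge [([0.622, -0.164, 0.182], 0.96), ([0.332, -0.167, 0.0], 0.64)]
top tray_eye [([0.619, -0.225, 0.378], 0.44)]
top tray_hook [([0.619, -0.217, 0.384], 0.83)]
top feeder_hook [([0.619, -0.105, 0.266], 0.95), ([0.331, 0.322, 0.0], 0.65)]
top feeder_grip [([0.615, -0.095, 0.215], 0.98)]
top roof_edge [([0.551, -0.048, 0.184], 0.59)]
top roof_hinge [([0.624, -0.166, 0.182], 0.92)]
top tray_eye [([0.614, -0.095, 0.216], 0.56)]
top tray_hook [([0.618, -0.216, 0.384], 0.92)]
```

View pics/l_side.png

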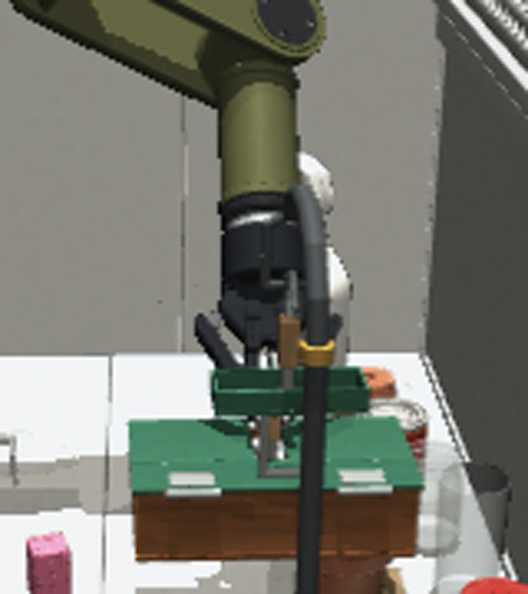

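The crop shows the feeder level in front of the hanging tray, its hook behind the tray eye's opening (270,440). Lower slightly and begin inserting.

Request:
{"name": "drive_tool", "arguments": {
  "commands": [
    {"translation": [0.004, -0.02, -0.016], "angular": [0, 0, 0]},
    {"translation": [0, -0.04, 0], "angular": [0, 0, 0]},
    {"translation": [0, -0.04, 0], "angular": [0, 0, 0]},
    {"translation": [0, -0.03, 0], "angular": [0, 0, 0]},
    {"translation": [0, 0, 0], "angular": [0, 0, 0]}
  ]
}}

```text
time: 40.1
eef_pos: [0.6206, -0.1691, 0.1996]
ee_rot: [[-0.018, 1.0, 0.01], [0.711, 0.02, -0.703], [-0.703, -0.005, -0.711]]
force: [0.3, 1.2, -6.4]
gripper_width: 0.0139
grip_force: 108.4
```

Request:
{"name": "drive_tool", "arguments": {
  "commands": [
    {"translation": [0, -0.02, 0], "angular": [0, 0, 0]},
    {"translation": [0, -0.015, 0], "angular": [0, 0, 0]},
    {"translation": [0, 0, 0], "angular": [0, 0, 0]},
    {"translation": [0, 0, 0], "angular": [0, 0, 0]}
  ]
}}

```text
time: 40.6
eef_pos: [0.6213, -0.1844, 0.1993]
ee_rot: [[-0.02, 1.0, 0.012], [0.711, 0.023, -0.703], [-0.703, -0.005, -0.711]]
force: [-0.9, -0.1, -6.4]
gripper_width: 0.0139
grip_force: 108.5
```

```bash
python3 - <<'E'
from h import *
s=st()
for n in("side","top"):
    p,d=save(n,"m_"+n,(270,150,370,270),5)
    spots(n,"feeder_hook","feeder_grip","roof_hinge","tray_eye","tray_hook","tray_grip")
E
```

```text
t 40.6 p [ 0.6213 -0.1844  0.1993] q [ 0.06  0.5   1.58 -0.84  1.24  0.39] psi 91.6 z [ 0.012 -0.703 -0.711] f [-0.9 -0.1 -6.4] w 0.0139 g 108.5
side feeder_hook [([0.624, -0.187, 0.258], 0.92)]
side feeder_grip [([0.618, -0.175, 0.206], 0.81)]
side roof_hinge [([0.626, -0.248, 0.172], 0.59), ([0.329, -0.162, -0.002], 0.22)]
side tray_eye [([0.623, -0.221, 0.232], 0.87)]
side tray_hook [([0.623, -0.217, 0.383], 0.72)]
side tray_grip [([0.617, -0.214, 0.332], 0.65)]
top feeder_hook [([0.619, -0.186, 0.259], 0.9)]
top feeder_grip [([0.619, -0.177, 0.209], 0.67)]
top roof_hinge [([0.623, -0.248, 0.176], 0.67)]
top tray_eye []
top tray_hook [([0.619, -0.218, 0.384], 0.69)]
top tray_grip [([0.615, -0.208, 0.328], 0.78)]
```

View pics/m_side.png

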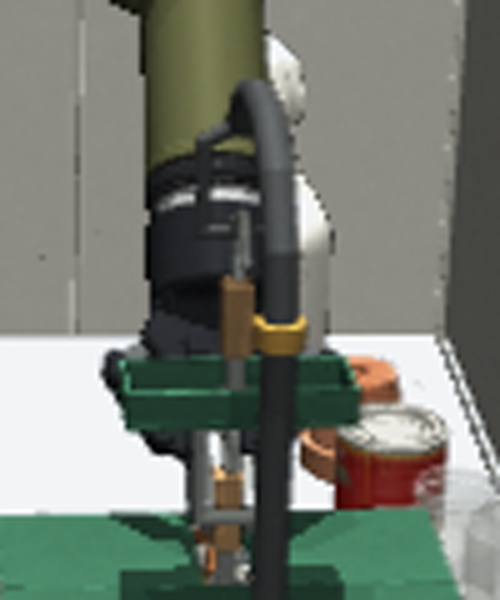

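The hook tip is entering the tray eye, and the force is just the feeder's weight. Continue.

Request:
{"name": "drive_tool", "arguments": {
  "commands": [
    {"translation": [0, -0.018, 0], "angular": [0, 0, 0]},
    {"translation": [0, -0.018, 0], "angular": [0, 0, 0]},
    {"translation": [0, 0, 0], "angular": [0, 0, 0]}
  ]
}}

```text
time: 41.68
eef_pos: [0.6208, -0.2038, 0.1994]
ee_rot: [[-0.019, 1.0, 0.011], [0.711, 0.021, -0.703], [-0.703, -0.005, -0.711]]
force: [0.6, 0.7, -6.5]
gripper_width: 0.0139
grip_force: 108.4
```

Request:
{"name": "drive_tool", "arguments": {
  "commands": [
    {"translation": [0, -0.014, 0], "angular": [0, 0, 0]},
    {"translation": [0, -0.006, 0], "angular": [0, 0, 0]},
    {"translation": [0, 0, 0], "angular": [0, 0, 0]},
    {"translation": [0, 0, 0], "angular": [0, 0, 0]}
  ]
}}

```text
time: 42.18
eef_pos: [0.6213, -0.2126, 0.1993]
ee_rot: [[-0.019, 1.0, 0.012], [0.711, 0.022, -0.703], [-0.703, -0.005, -0.711]]
force: [0.0, -0.8, -6.5]
gripper_width: 0.014
grip_force: 108.5
```

```bash
python3 - <<'E'
from h import *
s=st()
for n in("side","top"):
  for i in range(2):
    p,d=snapshot(n)
    spots(n,"feeder_hook","feeder_grip","tray_eye","tray_hook","tray_grip")
E
```

```text
t 42.17 p [ 0.6213 -0.2126  0.1993] q [ 0.01  0.49  1.59 -0.85  1.21  0.36] psi 91.6 z [ 0.012 -0.703 -0.711] f [ 0.  -0.8 -6.5] w 0.014 g 108.5
side feeder_hook [([0.624, -0.215, 0.259], 0.62)]
side feeder_grip [([0.618, -0.202, 0.208], 0.87)]
side tray_eye [([0.624, -0.222, 0.231], 0.91), ([0.622, -0.216, 0.383], 0.55)]
side tray_hook [([0.624, -0.218, 0.383], 0.91), ([0.622, -0.271, 0.172], 0.56)]
side tray_grip [([0.617, -0.21, 0.336], 0.78), ([0.623, -0.271, 0.171], 0.33)]
side feeder_hook [([0.622, -0.215, 0.258], 0.9)]
side feeder_grip [([0.62, -0.204, 0.205], 0.68)]
side tray_eye [([0.619, -0.222, 0.233], 0.86)]
side tray_hook [([0.624, -0.219, 0.383], 0.92), ([0.622, -0.273, 0.172], 0.34)]
side tray_grip [([0.616, -0.208, 0.332], 0.76)]
top feeder_hook [([0.62, -0.216, 0.262], 0.65)]
top feeder_grip [([0.618, -0.206, 0.213], 0.85)]
top tray_eye []
top tray_hook [([0.621, -0.214, 0.382], 0.82)]
top tray_grip [([0.613, -0.209, 0.33], 0.91)]
top feeder_hook [([0.62, -0.217, 0.259], 0.85)]
top feeder_grip [([0.62, -0.208, 0.208], 0.69), ([0.335, -0.164, -0.001], 0.36)]
top tray_eye [([0.423, -0.34, 0.001], 0.35)]
top tray_hook [([0.62, -0.217, 0.385], 0.87)]
top tray_grip [([0.619, -0.208, 0.333], 0.74)]
```

Request:
{"name": "drive_tool", "arguments": {
  "commands": [
    {"translation": [0, -0.005, 0], "angular": [0, 0, 0]},
    {"translation": [0, 0, -0.016], "angular": [0, 0, 0]},
    {"translation": [0, 0, -0.016], "angular": [0, 0, 0]},
    {"translation": [0, 0, -0.01], "angular": [0, 0, 0]},
    {"translation": [0, 0, 0], "angular": [0, 0, 0]}
  ]
}}

```text
time: 44.0
eef_pos: [0.6208, -0.2152, 0.1774]
ee_rot: [[-0.021, 1.0, 0.011], [0.711, 0.022, -0.703], [-0.703, -0.007, -0.711]]
force: [-0.2, -0.0, -6.7]
gripper_width: 0.014
grip_force: 108.4
```

Request:
{"name": "drive_tool", "arguments": {
  "commands": [
    {"translation": [0, 0, -0.004], "angular": [0, 0, 0]},
    {"translation": [0, 0, 0], "angular": [0, 0, 0]}
  ]
}}

```text
time: 44.25
eef_pos: [0.6213, -0.2151, 0.1764]
ee_rot: [[-0.019, 1.0, 0.012], [0.711, 0.023, -0.703], [-0.703, -0.005, -0.711]]
force: [0.4, -0.8, -5.9]
gripper_width: 0.0142
grip_force: 108.5
```

Request:
{"name": "drive_tool", "arguments": {
  "commands": [
    {"translation": [0, 0, -0.004], "angular": [0, 0, 0]},
    {"translation": [0, 0, 0], "angular": [0, 0, 0]}
  ]
}}

```text
time: 44.5
eef_pos: [0.6212, -0.2151, 0.1743]
ee_rot: [[-0.02, 1.0, 0.012], [0.711, 0.022, -0.703], [-0.703, -0.005, -0.711]]
force: [0.9, -1.1, -6.6]
gripper_width: 0.0137
grip_force: 108.5
```

```bash
python3 - <<'E'
from h import *
s=st()
for n in("side","top"):
    p,d=snapshot(n)
    spots(n,"feeder_hook","tray_eye","tray_hook")
E
```

```text
t 44.5 p [ 0.6212 -0.2151  0.1743] q [ 0.01  0.52  1.61 -0.87  1.18  0.4 ] psi 91.6 z [ 0.012 -0.703 -0.711] f [ 0.9 -1.1 -6.6] w 0.0137 g 108.5
side feeder_hook [([0.619, -0.219, 0.235], 0.78)]
side tray_eye [([0.619, -0.222, 0.234], 0.97)]
side tray_hook [([0.622, -0.218, 0.382], 0.61), ([0.626, -0.216, 0.234], 0.45)]
top feeder_hook [([0.621, -0.22, 0.233], 0.62)]
top tray_eye []
top tray_hook [([0.62, -0.217, 0.385], 0.63)]
```

Request:
{"name": "drive_tool", "arguments": {
  "commands": [
    {"translation": [0, 0, -0.003], "angular": [0, 0, 0]},
    {"translation": [0, 0, 0], "angular": [0, 0, 0]}
  ]
}}

```text
time: 45.15
eef_pos: [0.6212, -0.2151, 0.1727]
ee_rot: [[-0.02, 1.0, 0.012], [0.711, 0.022, -0.703], [-0.703, -0.005, -0.711]]
force: [-0.4, 0.5, -6.7]
gripper_width: 0.0139
grip_force: 108.4
```

Request:
{"name": "drive_tool", "arguments": {
  "commands": [
    {"translation": [0, 0, -0.003], "angular": [0, 0, 0]},
    {"translation": [0, 0, 0], "angular": [0, 0, 0]}
  ]
}}

```text
time: 45.4
eef_pos: [0.6211, -0.2151, 0.1711]
ee_rot: [[-0.02, 1.0, 0.012], [0.711, 0.022, -0.703], [-0.703, -0.005, -0.711]]
force: [-0.4, -0.3, -6.7]
gripper_width: 0.0143
grip_force: 108.4
```

Request:
{"name": "drive_tool", "arguments": {
  "commands": [
    {"translation": [0, 0, -0.002], "angular": [0, 0, 0]},
    {"translation": [0, 0, 0], "angular": [0, 0, 0]}
  ]
}}

```text
time: 45.65
eef_pos: [0.6212, -0.2152, 0.1703]
ee_rot: [[-0.02, 1.0, 0.012], [0.711, 0.022, -0.703], [-0.703, -0.005, -0.711]]
force: [-0.3, 0.5, -6.7]
gripper_width: 0.0138
grip_force: 108.6
```

Request:
{"name": "drive_tool", "arguments": {
  "commands": [
    {"translation": [0, 0, -0.002], "angular": [0, 0, 0]},
    {"translation": [0, 0, 0], "angular": [0, 0, 0]}
  ]
}}

```text
time: 45.9
eef_pos: [0.6215, -0.2154, 0.1699]
ee_rot: [[-0.019, 1.0, 0.013], [0.71, 0.023, -0.704], [-0.704, -0.004, -0.711]]
force: [-0.1, 0.2, -3.9]
gripper_width: 0.0137
grip_force: 108.6
```

Request:
{"name": "drive_tool", "arguments": {
  "commands": [
    {"translation": [0, 0, -0.002], "angular": [0, 0, 0]},
    {"translation": [0, 0, 0], "angular": [0, 0, 0]}
  ]
}}

```text
time: 46.15
eef_pos: [0.6218, -0.2155, 0.1694]
ee_rot: [[-0.019, 1.0, 0.013], [0.71, 0.023, -0.704], [-0.704, -0.004, -0.71]]
force: [0.3, 0.7, -0.3]
gripper_width: 0.0138
grip_force: 109.1
```

Request:
{"name": "drive_tool", "arguments": {
  "commands": [
    {"translation": [0, 0, -0.002], "angular": [0, 0, 0]},
    {"translation": [0, 0, 0], "angular": [0, 0, 0]}
  ]
}}

```text
time: 46.4
eef_pos: [0.622, -0.2157, 0.169]
ee_rot: [[-0.018, 1.0, 0.014], [0.709, 0.023, -0.704], [-0.705, -0.003, -0.71]]
force: [-0.1, 0.7, 5.0]
gripper_width: 0.0141
grip_force: 109.7
```

Request:
{"name": "drive_tool", "arguments": {
  "commands": [
    {"translation": [0, 0, 0.0015], "angular": [0, 0, 0]},
    {"translation": [0, 0, 0], "angular": [0, 0, 0]}
  ]
}}

```text
time: 46.65
eef_pos: [0.6216, -0.2154, 0.1689]
ee_rot: [[-0.019, 1.0, 0.013], [0.71, 0.023, -0.704], [-0.704, -0.004, -0.71]]
force: [-0.6, 0.5, 5.6]
gripper_width: 0.0139
grip_force: 109.8
```

Request:
{"name": "drive_tool", "arguments": {
  "commands": [
    {"translation": [0, 0, 0], "angular": [0, 0, 0]},
    {"translation": [0, 0, 0], "angular": [0, 0, 0]},
    {"translation": [0, 0, 0], "angular": [0, 0, 0]},
    {"translation": [0, 0, 0], "angular": [0, 0, 0]}
  ],
  "grip": 0.45
}}

```text
time: 47.15
eef_pos: [0.6211, -0.2151, 0.1677]
ee_rot: [[-0.02, 1.0, 0.012], [0.711, 0.022, -0.703], [-0.703, -0.006, -0.711]]
force: [0.4, -0.6, -0.8]
gripper_width: 0.0386
grip_force: 0.0
```

Request:
{"name": "drive_tool", "arguments": {
  "commands": [
    {"translation": [0, 0.015, 0.015], "angular": [0, 0, 0]},
    {"translation": [0, 0.03, 0.03], "angular": [0, 0, 0]},
    {"translation": [0, 0.05, 0.05], "angular": [0, 0, 0]},
    {"translation": [0, 0.07, 0.05], "angular": [0, 0, 0]},
    {"translation": [0, 0.08, 0.02], "angular": [0, 0, 0]}
  ]
}}

```text
time: 47.78
eef_pos: [0.6218, -0.0915, 0.2531]
ee_rot: [[-0.017, 1.0, 0.014], [0.711, 0.022, -0.703], [-0.703, -0.001, -0.711]]
force: [-0.6, -0.8, -0.8]
gripper_width: 0.0385
grip_force: 0.0
```

```bash
python3 - <<'E'
from h import *
s=st()
for n in("side","top"):
    p,d=save(n,"n_"+n,(210,110,390,300),3)
    spots(n,"feeder_hook","feeder_grip","tray_eye","tray_hook","tray_grip","roof_edge")
E
```

```text
t 47.77 p [ 0.6218 -0.0915  0.2531] q [ 0.2   0.46  1.48 -0.77  1.43  0.39] psi 91.3 z [ 0.014 -0.703 -0.711] f [-0.6 -0.8 -0.8] w 0.0385 g 0.0
side feeder_hook [([0.624, -0.213, 0.23], 0.78)]
side feeder_grip [([0.618, -0.201, 0.174], 0.73)]
side tray_eye [([0.621, -0.216, 0.233], 0.97)]
side tray_hook [([0.622, -0.217, 0.382], 0.58), ([0.621, -0.216, 0.382], 0.39)]
side tray_grip [([0.618, -0.212, 0.331], 0.88)]
side roof_edge [([0.55, -0.165, 0.146], 0.82)]
top feeder_hook [([0.616, -0.219, 0.23], 0.74)]
top feeder_grip [([0.616, -0.207, 0.18], 0.97)]
top tray_eye [([0.548, -0.161, 0.148], 0.67)]
top tray_hook [([0.62, -0.216, 0.381], 0.66)]
top tray_grip [([0.614, -0.206, 0.33], 0.67)]
top roof_edge []
```

View pics/n_side.png

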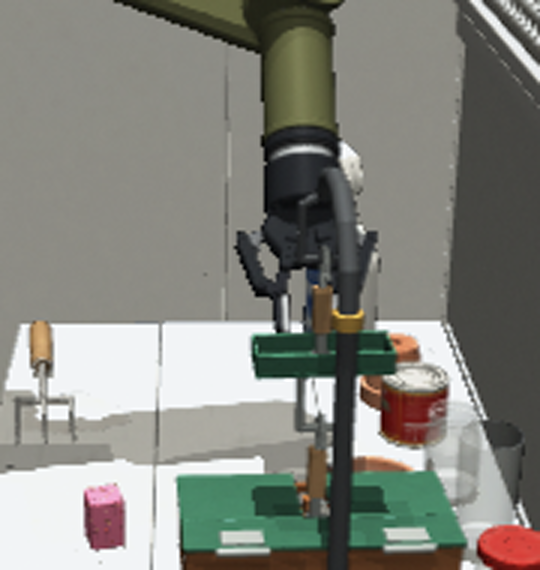

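The crop shows the tray on the station eye and the feeder hanging from the tray eye (315,430), with the roof shut. Back away and let it settle.

Request:
{"name": "drive_tool", "arguments": {
  "commands": [
    {"translation": [-0.04, 0.08, 0.05], "angular": [0, 0, 0]},
    {"translation": [-0.04, 0.08, 0.05], "angular": [0, 0, 0]},
    {"translation": [-0.04, 0.08, 0.05], "angular": [0, 0, 0]},
    {"translation": [0, 0, 0], "angular": [0, 0, 0]},
    {"translation": [0, 0, 0], "angular": [0, 0, 0]}
  ]
}}

```text
time: 49.1
eef_pos: [0.5613, 0.0272, 0.3254]
ee_rot: [[-0.02, 1.0, 0.013], [0.711, 0.023, -0.703], [-0.703, -0.005, -0.711]]
force: [-0.5, 0.2, 0.5]
gripper_width: 0.0384
grip_force: 0.0
```

```bash
cat > sw.py <<'E'
from h import *
prev=None
for i in range(10):
    p,d=snapshot("side");C=cloud("side",d);g=p.astype(int)
    gr=(g[...,1]>g[...,0]+20)&(g[...,1]>g[...,2])&(abs(C[...,0]-.62)<.17)&(C[...,1]<-.1)&(C[...,1]>-.32)
    a=gr&(C[...,2]>.12)&(C[...,2]<.19);b=gr&(C[...,2]>.27)&(C[...,2]<.32)
    dp=0 if prev is None else np.abs(g[120:320,200:400]-prev).mean(); prev=g[120:320,200:400]
    print(round(read_state()["time"],2),C[a].mean(0).round(4),C[b].mean(0).round(4),round(dp,3))
E
python3 sw.py
```

```text
49.15 [ 0.6152 -0.2196  0.1446] [ 0.6142 -0.2226  0.2943] 0
49.2 [ 0.6153 -0.2206  0.1446] [ 0.614  -0.2225  0.2943] 1.017
49.25 [ 0.6139 -0.2213  0.1446] [ 0.6143 -0.2229  0.2943] 0.914
49.3 [ 0.6135 -0.2216  0.1447] [ 0.6139 -0.2227  0.2944] 0.806
49.35 [ 0.6134 -0.2216  0.1447] [ 0.614  -0.2229  0.2945] 0.743
49.4 [ 0.6134 -0.2218  0.1447] [ 0.6142 -0.223   0.2945] 0.719
49.45 [ 0.6134 -0.2218  0.1446] [ 0.6143 -0.2231  0.2946] 0.737
49.5 [ 0.6135 -0.2217  0.1446] [ 0.6145 -0.2229  0.2945] 0.685
49.55 [ 0.6138 -0.2218  0.1446] [ 0.614  -0.223   0.2944] 0.709
49.6 [ 0.6142 -0.2217  0.1446] [ 0.6143 -0.2231  0.2946] 0.741
```

Small swing, so let more time pass.

Request:
{"name": "drive_tool", "arguments": {
  "commands": [
    {"translation": [0, 0, 0], "angular": [0, 0, 0]},
    {"translation": [0, 0, 0], "angular": [0, 0, 0]},
    {"translation": [0, 0, 0], "angular": [0, 0, 0]},
    {"translation": [0, 0, 0], "angular": [0, 0, 0]},
    {"translation": [0, 0, 0], "angular": [0, 0, 0]}
  ]
}}

```text
time: 50.22
eef_pos: [0.5613, 0.0274, 0.3256]
ee_rot: [[-0.019, 1.0, 0.012], [0.711, 0.023, -0.703], [-0.703, -0.005, -0.711]]
force: [0.2, -0.3, 0.9]
gripper_width: 0.0386
grip_force: 0.0
```

Request:
{"name": "drive_tool", "arguments": {
  "commands": [
    {"translation": [0, 0, 0], "angular": [0, 0, 0]},
    {"translation": [0, 0, 0], "angular": [0, 0, 0]},
    {"translation": [0, 0, 0], "angular": [0, 0, 0]},
    {"translation": [0, 0, 0], "angular": [0, 0, 0]},
    {"translation": [0, 0, 0], "angular": [0, 0, 0]}
  ]
}}

```text
time: 50.85
eef_pos: [0.5613, 0.0273, 0.3256]
ee_rot: [[-0.019, 1.0, 0.012], [0.711, 0.022, -0.703], [-0.703, -0.005, -0.711]]
force: [0.8, 1.2, 0.6]
gripper_width: 0.0377
grip_force: 0.0
```

Request:
{"name": "drive_tool", "arguments": {
  "commands": [
    {"translation": [0, 0, 0], "angular": [0, 0, 0]},
    {"translation": [0, 0, 0], "angular": [0, 0, 0]},
    {"translation": [0, 0, 0], "angular": [0, 0, 0]},
    {"translation": [0, 0, 0], "angular": [0, 0, 0]},
    {"translation": [0, 0, 0], "angular": [0, 0, 0]}
  ]
}}

```text
time: 51.48
eef_pos: [0.5612, 0.0273, 0.3256]
ee_rot: [[-0.02, 1.0, 0.012], [0.711, 0.022, -0.703], [-0.703, -0.005, -0.711]]
force: [-0.6, -0.3, 0.5]
gripper_width: 0.0383
grip_force: 0.0
```

Request:
{"name": "drive_tool", "arguments": {
  "commands": [
    {"translation": [0, 0, 0], "angular": [0, 0, 0]},
    {"translation": [0, 0, 0], "angular": [0, 0, 0]},
    {"translation": [0, 0, 0], "angular": [0, 0, 0]},
    {"translation": [0, 0, 0], "angular": [0, 0, 0]},
    {"translation": [0, 0, 0], "angular": [0, 0, 0]}
  ]
}}

```text
time: 52.1
eef_pos: [0.5613, 0.0273, 0.3256]
ee_rot: [[-0.02, 1.0, 0.012], [0.711, 0.022, -0.703], [-0.703, -0.005, -0.711]]
force: [0.0, 0.4, 0.2]
gripper_width: 0.0382
grip_force: 0.0
```

Request:
{"name": "drive_tool", "arguments": {
  "commands": [
    {"translation": [0, 0, 0], "angular": [0, 0, 0]},
    {"translation": [0, 0, 0], "angular": [0, 0, 0]},
    {"translation": [0, 0, 0], "angular": [0, 0, 0]},
    {"translation": [0, 0, 0], "angular": [0, 0, 0]},
    {"translation": [0, 0, 0], "angular": [0, 0, 0]}
  ]
}}

```text
time: 52.72
eef_pos: [0.5612, 0.0273, 0.3256]
ee_rot: [[-0.02, 1.0, 0.012], [0.711, 0.022, -0.703], [-0.703, -0.005, -0.711]]
force: [0.4, 0.3, -0.2]
gripper_width: 0.0385
grip_force: 0.0
```

Request:
{"name": "drive_tool", "arguments": {
  "commands": [
    {"translation": [0, 0, 0], "angular": [0, 0, 0]},
    {"translation": [0, 0, 0], "angular": [0, 0, 0]},
    {"translation": [0, 0, 0], "angular": [0, 0, 0]},
    {"translation": [0, 0, 0], "angular": [0, 0, 0]},
    {"translation": [0, 0, 0], "angular": [0, 0, 0]}
  ]
}}

```text
time: 53.35
eef_pos: [0.5612, 0.0273, 0.3256]
ee_rot: [[-0.019, 1.0, 0.012], [0.711, 0.022, -0.703], [-0.703, -0.005, -0.711]]
force: [-0.7, 0.2, -0.0]
gripper_width: 0.0385
grip_force: 0.0
```

Request:
{"name": "drive_tool", "arguments": {
  "commands": [
    {"translation": [0, 0, 0], "angular": [0, 0, 0]},
    {"translation": [0, 0, 0], "angular": [0, 0, 0]},
    {"translation": [0, 0, 0], "angular": [0, 0, 0]},
    {"translation": [0, 0, 0], "angular": [0, 0, 0]},
    {"translation": [0, 0, 0], "angular": [0, 0, 0]}
  ]
}}

```text
time: 53.98
eef_pos: [0.5612, 0.0273, 0.3256]
ee_rot: [[-0.02, 1.0, 0.012], [0.711, 0.022, -0.703], [-0.703, -0.005, -0.711]]
force: [0.5, -0.0, -0.3]
gripper_width: 0.0383
grip_force: 0.0
```

Request:
{"name": "drive_tool", "arguments": {
  "commands": [
    {"translation": [0, 0, 0], "angular": [0, 0, 0]},
    {"translation": [0, 0, 0], "angular": [0, 0, 0]},
    {"translation": [0, 0, 0], "angular": [0, 0, 0]},
    {"translation": [0, 0, 0], "angular": [0, 0, 0]},
    {"translation": [0, 0, 0], "angular": [0, 0, 0]}
  ]
}}

```text
time: 54.6
eef_pos: [0.5612, 0.0274, 0.3256]
ee_rot: [[-0.019, 1.0, 0.012], [0.711, 0.022, -0.703], [-0.703, -0.005, -0.711]]
force: [-0.4, 0.6, 0.8]
gripper_width: 0.0383
grip_force: 0.0
```

```bash
sed -i 's/range(10)/range(16)/' sw.py; python3 sw.py; python3 -c "
from h import *
snapshot('side');spots('side','feeder_hook','tray_eye','tray_hook','station_eye','roof_edge','cake1_centre','cake2_centre')
snapshot('top');spots('top','cake1_centre','cake2_centre')
"
```

```text
54.65 [ 0.6159 -0.2207  0.1446] [ 0.6143 -0.2229  0.2944] 0
54.7 [ 0.6156 -0.2205  0.1446] [ 0.6143 -0.2226  0.2945] 0.586
54.75 [ 0.615  -0.2201  0.1446] [ 0.6147 -0.2231  0.2945] 0.585
54.8 [ 0.6148 -0.2199  0.1446] [ 0.6143 -0.2226  0.2943] 0.585
54.85 [ 0.6148 -0.22    0.1446] [ 0.614  -0.2227  0.2945] 0.55
54.9 [ 0.615  -0.22    0.1446] [ 0.614  -0.2228  0.2943] 0.541
54.95 [ 0.615  -0.2199  0.1446] [ 0.6138 -0.2228  0.2944] 0.541
55.0 [ 0.6149 -0.2198  0.1446] [ 0.6142 -0.2229  0.2944] 0.531
55.05 [ 0.6147 -0.2199  0.1446] [ 0.6143 -0.2226  0.2943] 0.524
55.1 [ 0.6148 -0.2198  0.1446] [ 0.6142 -0.2227  0.2944] 0.511
55.15 [ 0.6148 -0.2198  0.1446] [ 0.6136 -0.2229  0.2945] 0.512
55.2 [ 0.6147 -0.2198  0.1447] [ 0.6136 -0.2228  0.2945] 0.53
55.25 [ 0.615  -0.22    0.1446] [ 0.6136 -0.2226  0.2944] 0.534
55.3 [ 0.6149 -0.2198  0.1445] [ 0.6141 -0.2227  0.2944] 0.543
55.35 [ 0.6149 -0.2199  0.1446] [ 0.6142 -0.2229  0.2944] 0.538
55.4 [ 0.6147 -0.2199  0.1446] [ 0.6146 -0.2227  0.2944] 0.541
side feeder_hook [([0.625, -0.216, 0.228], 0.66)]
side tray_eye [([0.622, -0.217, 0.23], 0.75)]
side tray_hook [([0.624, -0.216, 0.382], 0.58), ([0.619, -0.217, 0.232], 0.4)]
side station_eye [([0.623, -0.216, 0.382], 0.82)]
side roof_edge [([0.55, -0.164, 0.147], 0.7)]
side cake1_centre []
side cake2_centre [([0.423, -0.03, 0.028], 0.58)]
top cake1_centre []
top cake2_centre [([0.42, -0.033, 0.025], 0.66)]
```

```bash
python3 -c "
from plant import close_job;print(close_job())"
```

```text
the job is handed in; nothing more can be done
None
```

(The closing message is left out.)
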